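# Run down the wing nut of a drain test plug

## Task

A drain bend stands on the bench with a test plug in its mouth: run the plug's loose red wing nut down (clockwise seen from above) until it sits on its washer and turns no further, pushing its wings round with a fingertip, stroke after stroke. Only push, gently: do not pinch or force the nut, and do not lift or shove the bend, which stands loose. Leave the other things on the bench alone.

Things in the scene. Friction and masses are not known exactly. Their poses are not given: they have to be found in the camera images.
- wing_nut (a joint): turn of the red wing nut on its stud, rad: 0 = home on the washer (hard stop); it grows as the nut is unscrewed (counter-clockwise from above), at most 12.6; one turn (6.28) raises the nut 4 mm. It starts one to two turns up. Friction is slight (0.022 N m, about 1 N at the wings); it stays where it is left
- nut_wings (a point): on the axis of the red wing nut, mid-height of its wings; turns and rises with it: x axis along the two wings (one at +x, one at -x), z up. Wings: upright round ears 6 mm thick, 76 mm tip to tip, from 12.5 mm below this point to 13 mm above. Hub 25 mm across, its underside 15 mm below this point. The steel stud (12 mm across) ends 24 mm above this point when the nut is home
- drain_bend: grey 110 mm plastic drain bend, about 2 kg, standing loose on its flat foot (150 x 130 mm), mouth up; origin on the bench under the axis of the mouth and stud; z up along the stud, x towards its side outlet (a pipe 110 mm across, axis 65 mm up). The socket at the mouth is 134 mm across and ends 195 mm up; the test plug sits in it
- plug_washer (a point): on the stud's axis, on top of the plug's washer, 208 mm above the bend's origin; axes as the bend's. The washer is 34 mm across, on a boss 52 mm across that stands on a flat steel plate 116 mm across, whose top is 7 mm below this point. A capped brass test nipple, 18 mm across at its foot, stands on the plate 47 mm along +x, its top 30 mm above this point; the stud ends 39 mm above it
- outlet_end (a point): centre of the open end of the bend's side outlet, 152 mm from the stud's axis, 65 mm above the bench
- tape_roll: roll of masking tape lying flat, cream, 96 mm across, 25 mm high; origin at the centre of its underside; leave alone
- pipe_sleeve: grey plastic pipe sleeve standing on end, 59 mm across, 62 mm high; origin at the centre of its underside; leave alone
- hose_tail: brass hose tail standing on its 34 mm foot, 42 mm high; origin at the centre of its underside; leave alone
- spray_bottle: closed blue bottle, 66 mm across, 190 mm high; origin at the centre of its underside; leave alone
- filler_tub: white tub with a red lid, 114 mm across, 104 mm high; origin at the centre of its underside; leave alone
- batten: wooden batten lying flat, 260 x 38 x 19 mm, x along it; origin at the centre of its underside; leave alone
- spanner: steel spanner, 160 mm long, lying flat along its x axis; leave alone

How it is judged:
By the outcome, as a careful person would: the job done as asked, in the order asked, and still so for the second after the job is handed in, with the robot touching nothing.
It also fails if it takes over 64 s, if anything falls off the work surface, if the arm or the gripper's body presses on something with over 40 N, if the wrist force passes 120 N, or if a joint passes its speed limit or range.

## Robot

A 6-joint arm with a two-finger parallel gripper is mounted at the origin on the work surface. World frame = base frame: x ahead of the robot, y to its left, z up, the work surface at z = 0. Lengths are in mm, angles in rad, forces in N, time in s.
With the tool pointing down it reaches from about 275 to 1000 mm from the base axis. Payload 8.4 kg.
Tool frame: the origin (TCP) lies midway between the tips of the shut fingers; the grasp point (between the pads) lies 19 mm behind it (r.grip_point_offset is the distance from the TCP to the grasp point, in mm); z points along the fingers, x is the direction in which the jaws open and shut, and the axes are right-handed (so a half turn about z gives the same grasp; the last joint's range is limited). The gripper opens to 85 mm and grips with 20 to 120 N. Pads are 22 mm wide; open, the fingers measure 114 mm over their backs; the gripper's body (76 mm by 85 mm) begins 54 mm behind the grasp point. The pads swing forward as they close: fully open they stand 13 mm farther back than shut.
Start: joints at [-1.304, 0.353, 1.633, -0, 1.155, -0.002], TCP at [165.983, -602.559, 208.881] pointing down, gripper open.
Joint ranges: [-2.63, 2.63], [-0.92, 2.1], [0.06, 2.66], [-1.3, 4.44], [0, 2.69], [-3.02, 3.02]. Speed limits (rad/s): [2.22, 2.22, 2.79, 3.14, 3.14, 3.14].

## Interface

Orientations are given as [roll, pitch, yaw] about the fixed x, y, z axes, in that order (R = Rz(yaw) Ry(pitch) Rx(roll)).
In Python, from rig import monitor, vision, sign_off, r gives the robot as it stands.
- The arm moves only by the shell command python3 -m inch 'ROWS' [FORCE]. ROWS is JSON, a list of rows, each an object with "dp": the shift along the tool's x, y, z in mm, a list of three; "angular": the turn, a rotation vector about the tool's x, y, z in rad, a list of three; "fingers": the closure in counts, from 0 (fully open) to 255 (shut). A call has 1 to 12 rows; each row is the pose to reach, as a shift and turn from the pose commanded when the call began, along the tool's axes at that moment; what a row does not reach only later rows make up. A row lasts 1/12 s, in which the tool goes at most 41.7 mm and 7.16 degrees, less where a joint would pass 70% of its speed; a pose out of reach is approached as far as the arm can. A call with a gripper value outside its range is refused whole. The fingers move at their own pace and stop on an object; FORCE is the grip in N (left out, the last holds). Time passes only in rows, so rows that repeat a pose let the fingers close. It gives the time, the measured TCP pose, the force and the opening at its end, in the units of the state.
- monitor.sense(): the state, without advancing time (a new reading comes with each control period).
- vision.grab_frame(name): name is "side" or "top" or "wrist"; returns (picture, depth): 480x640x3 uint8, blue, green, red; 480x640 float32, mm along the optical axis (not along the pixel's ray), 0 where there is no reading.
- vision.camera_params(name): a dict with "fx", "fy", "cx", "cy" (pixels), "distortion" ([k1, k2, p1, p2, k3] as OpenCV has them; the pictures are not rectified), "R" (3x3) and "t" (3): a world point X has camera coordinates R X + t. Camera axes: x right, y down, z forward; pixel columns grow to the right and rows downward; lengths in mm; the calibration is good to about 2 mm. A picture is of the moment at which its call begins: read the wrist's pose just before it. camera_params takes no time and is no camera call; for the wrist camera it gives the pose at the moment of the call.
- sign_off(): hands the job in, once; it reports no verdict.
The state is a dict: "clock": time; "qpos": joint angles; "qvel": joint speeds; "joint_efforts": joint torques, N m; "eef_pos": TCP position; "tcp_rot": TCP orientation; "contact_force": force on the tool from outside, world axes, zero at the start; "wrist_torque": the same for the moment, N m; "opening": opening from 0.0 (shut) to 1.0 (fully open).
Only numpy, scipy, OpenCV 4.12 (cv2) and the standard library are available. Lean on these libraries where they do the work, as an engineer would, in place of code of your own. Each camera call takes 0.05 s, during which the arm holds its last target.

## Working session

There is one attempt and no reset: what is moved stays moved. The work goes in short steps, Python scripts to look and compute and a shell command to move; the robot and the scene stay as the last step left them, time stands still between calls to the robot, and variables do not carry over. Pictures are saved under pics/ and viewed, and the job is handed in when it is done.

```bash
ls; mkdir -p pics; python3 - <<'E'
from rig import monitor, vision, r
import cv2
print(monitor.sense())
for n in ("side","top"):
    p,d=vision.grab_frame(n); cv2.imwrite(f"pics/{n}0.png",p)
    import numpy as np; np.save(f"pics/{n}0.npy",d)
    print(n,vision.camera_params(n))
E
```

```text
pics
{'clock': 0.0, 'qpos': array([-1.30439542e+00,  3.53657618e-01,  1.63413820e+00, -2.60994901e-06,
        1.15523481e+00, -2.38929503e-03]), 'qvel': array([-0.00176913, -0.00094543,  0.00038156, -0.00037688, -0.000916  ,
       -0.00047748]), 'joint_efforts': array([-6.36515288e-04, -6.05258203e+01, -3.42061365e+01, -8.93918445e-05,
        9.50236106e-03,  2.18621217e-06]), 'eef_pos': array([ 165.84612766, -602.05161075,  208.15406883]), 'tcp_rot': array([-3.14159160e+00,  1.43797289e-03, -1.30200507e+00]), 'contact_force': array([-0.17598528,  0.21694949,  0.98263032]), 'wrist_torque': array([ 0.02785892,  0.02033596, -0.02882343]), 'opening': 1.0047143679182169}
side {'fx': 590.8814994053224, 'fy': 590.8814994053224, 'cx': 322.98854860784843, 'cy': 242.7472550740114, 'distortion': array([-0.18595178,  0.        ,  0.        ,  0.        ,  0.        ]), 'R': array([[-0.97027931, -0.24195332,  0.00408158],
       [-0.19069033,  0.75410316, -0.62846291],
       [ 0.14898076, -0.61056287, -0.77782884]]), 't': array([ 511.14978814,  187.68556882, 1744.33497167])}
top {'fx': 516.9918496388264, 'fy': 516.9918496388264, 'cx': 323.3038420391278, 'cy': 237.824732778508, 'distortion': array([-0.08980887,  0.        ,  0.        ,  0.        ,  0.        ]), 'R': array([[-0.00367341, -0.99992361,  0.011802  ],
       [-0.9936168 ,  0.00231906, -0.11278417],
       [ 0.11274819, -0.01214097, -0.99354942]]), 't': array([ -12.43959017,  559.74957163, 1414.40298742])}
```

View pics/top0.png

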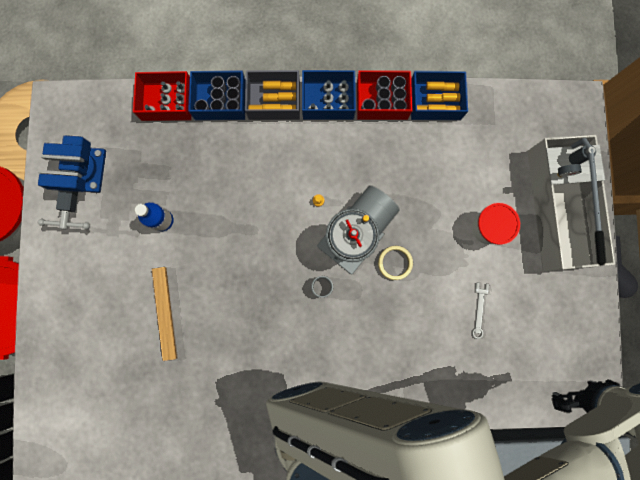

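View pics/side0.png

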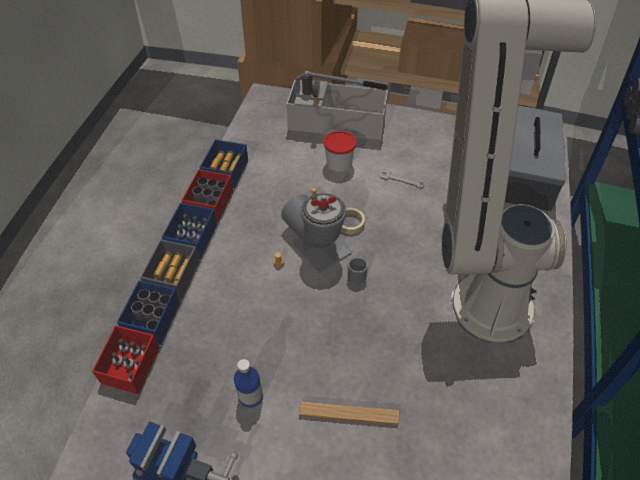

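The top view shows the bend's mouth at about (353,234) with the red nut, and the nipple at (366,218). I'll enlarge that area.

```bash
cat > h.py <<'E'
import numpy as np, cv2
from rig import vision, monitor
def ray(n,u,v,P=None):
    P=P or vision.camera_params(n)
    K=np.array([[P['fx'],0,P['cx']],[0,P['fy'],P['cy']],[0,0,1]])
    x=cv2.undistortPoints(np.array([[[u,v]]],float),K,P['distortion'])[0,0]
    R=P['R'];c=-R.T@P['t']; return c,R.T@np.array([x[0],x[1],1])
def atz(n,u,v,z,P=None):
    c,d=ray(n,u,v,P); return c+d*(z-c[2])/d[2]
def proj(n,X,P=None):
    P=P or vision.camera_params(n)
    K=np.array([[P['fx'],0,P['cx']],[0,P['fy'],P['cy']],[0,0,1]])
    return cv2.projectPoints(np.array(X,float).reshape(-1,3),cv2.Rodrigues(P['R'])[0],P['t'],K,P['distortion'])[0][:,0]
E
python3 - <<'E'
import cv2
t=cv2.imread('pics/top0.png')[180:280,300:420]
cv2.imwrite('pics/top0c.png',cv2.resize(t,None,fx=6,fy=6,interpolation=cv2.INTER_CUBIC))
t=cv2.imread('pics/side0.png')[170:270,265:385]
cv2.imwrite('pics/side0c.png',cv2.resize(t,None,fx=6,fy=6,interpolation=cv2.INTER_CUBIC))
E
```

```text
(no output)
```

View pics/top0c.png

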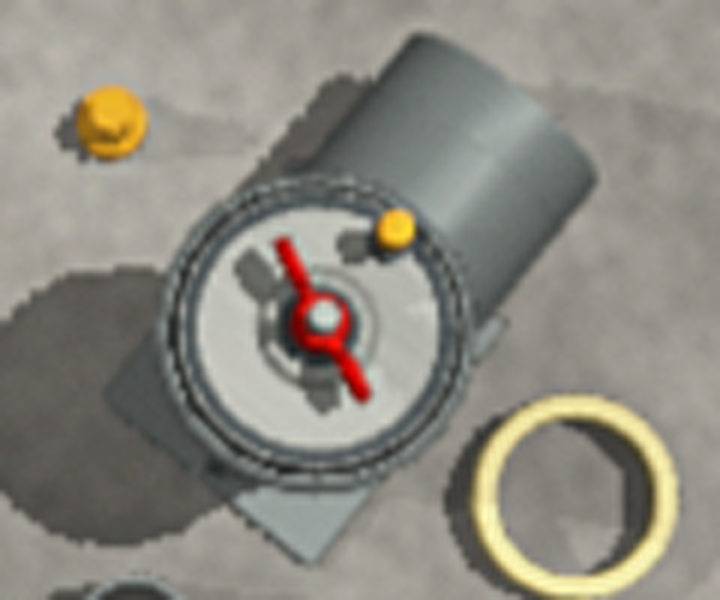

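View pics/side0c.png

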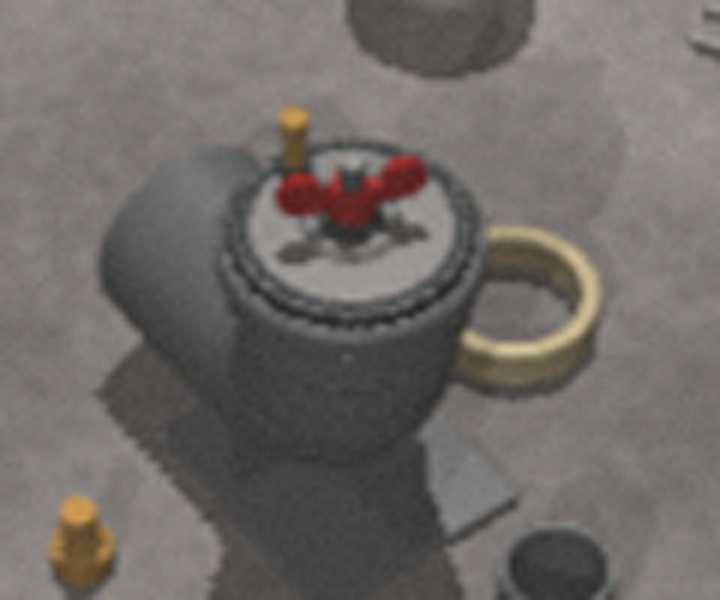

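```bash
python3 - <<'E'
from h import *
d=np.load('pics/top0.npy')
def c(x,y): return 300+(x+.5)/6-.5, 180+(y+.5)/6-.5
for n,(x,y),z in [('stud',(324,316),247),('nip',(397,224),238),('tipA',(283,243),236),('tipB',(364,397),236),('socket ctr',(316,332),195)]:
    u,v=c(x,y); X=atz('top',u,v,z); print(n,u,v,X.round(1))
    print('  depth',d[int(round(v))-1:int(round(v))+2,int(round(u))-1:int(round(u))+2].round(0).tolist())
def s(x,y): return 265+(x+.5)/6-.5, 170+(y+.5)/6-.5
for n,(x,y),z in [('stud',(352,172),247),('nip',(294,116),238),('A',(297,194),230),('B',(405,178),230)]:
    print('side',n,atz('side',*s(x,y),z).round(1))
E
```

```text
stud 353.5833333333333 232.25 [548.5 -83.7 247. ]
  depth [[1230.0, 1234.0, 1228.0], [1230.0, 1231.0, 1229.0], [1229.0, 1231.0, 1231.0]]
nip 365.75 216.91666666666666 [ 586.8 -114.1  238. ]
  depth [[1247.0, 1244.0, 1243.0], [1243.0, 1248.0, 1245.0], [1242.0, 1245.0, 1246.0]]
tipA 346.75 220.08333333333334 [579.4 -68.3 236. ]
  depth [[1251.0, 1247.0, 1282.0], [1248.0, 1240.0, 1243.0], [1248.0, 1241.0, 1243.0]]
tipB 360.25 245.75 [ 517.2 -100.2  236. ]
  depth [[1239.0, 1236.0, 1238.0], [1253.0, 1244.0, 1241.0], [1269.0, 1275.0, 1272.0]]
socket ctr 352.25 234.91666666666666 [548.3 -84.  195. ]
  depth [[1247.0, 1237.0, 1236.0], [1252.0, 1248.0, 1247.0], [1248.0, 1243.0, 1247.0]]
side stud [545.3 -72.9 247. ]
side nip [ 583.5 -110.3  238. ]
side A [571. -68. 230.]
side B [523.5 -90.9 230. ]
```

```bash
python3 -m inch '[{"dp":[0,0,-30],"angular":[0,0,-0.12],"fingers":255},{"dp":[0,0,-65],"angular":[0,0,-0.24],"fingers":255},{"dp":[0,0,-100],"angular":[0,0,-0.36],"fingers":255},{"dp":[0,0,-130],"angular":[0,0,-0.48],"fingers":255},{"dp":[0,0,-130],"angular":[0,0,-0.6],"fingers":255},{"dp":[0,0,-130],"angular":[0,0,-0.72],"fingers":255},{"dp":[0,0,-130],"angular":[0,0,-0.84],"fingers":255}]'
python3 - <<'E'
from h import *
s=monitor.sense(); print(s['eef_pos'],s['tcp_rot'],s['opening'],s['qpos'])
print('yaw dir tool x',np.cos(s['tcp_rot'][2]),np.sin(s['tcp_rot'][2]))
y=s['tcp_rot'][2]; 
R=np.array([[np.cos(y),np.sin(y),0],[np.sin(y),-np.cos(y),0],[0,0,-1]])
S=np.array([548.5,-83.7]);print('dp to hover over axis z330',(R.T@(np.array([*S,330])-s['eef_pos'])).round())
E
```

```text
clock: 0.68
eef_pos: [166.0, -602.6, 339.3]
tcp_rot: [3.141, -0.0, -0.456]
contact_force: [-0.1, 0.5, 0.0]
opening: 0.007
[ 166.01057476 -602.57199357  339.31777329] [ 3.14113922e+00 -4.29994059e-04 -4.56030910e-01] 0.00680098910766857 [-1.30437547e+00  2.61146261e-01  1.47365701e+00  2.30669694e-05
  1.40616490e+00 -8.48348235e-01]
yaw dir tool x 0.8978075048031291 -0.4403881064688048
dp to hover over axis z330 [ 115. -634.    9.]
```

```bash
python3 -m inch '[{"dp":[6,-30,0],"angular":[0,0,-0.12],"fingers":255},{"dp":[12,-65,0],"angular":[0,0,-0.24],"fingers":255},{"dp":[19,-104,0],"angular":[0,0,-0.36],"fingers":255},{"dp":[26,-144,0],"angular":[0,0,-0.48],"fingers":255},{"dp":[33,-184,0],"angular":[0,0,-0.6],"fingers":255},{"dp":[40,-224,0],"angular":[0,0,-0.72],"fingers":255},{"dp":[48,-264,0],"angular":[0,0,-0.84],"fingers":255},{"dp":[55,-304,0],"angular":[0,0,-0.96],"fingers":255},{"dp":[62,-344,0],"angular":[0,0,-1.08],"fingers":255},{"dp":[70,-384,0],"angular":[0,0,-1.2],"fingers":255},{"dp":[77,-420,0],"angular":[0,0,-1.32],"fingers":255},{"dp":[77,-420,0],"angular":[0,0,-1.44],"fingers":255}]'
python3 - <<'E'
from h import *
s=monitor.sense(); P=vision.camera_params('wrist'); p,d=vision.grab_frame('wrist'); cv2.imwrite('pics/w1.png',p)
print(s['eef_pos'],s['tcp_rot'],s['qpos']); print(P['R'],P['t'], -P['R'].T@P['t'])
print(proj('wrist',[548.5,-83.7,247],P))
y=s['tcp_rot'][2]
R=np.array([[np.cos(y),np.sin(y),0],[np.sin(y),-np.cos(y),0],[0,0,-1]])
phi=np.radians(207);u=np.array([np.cos(phi),np.sin(phi)]);t=np.array([-u[1],u[0]])
T=np.array([548.5,-83.7])+27*u+26*t
print(T,'dp',(R.T@(np.array([*T,330])-s['eef_pos'])).round(),'turn',-(np.radians(117)-y))
E
```

```text
clock: 1.68
eef_pos: [425.1, -256.1, 338.7]
tcp_rot: [-3.141, -0.003, 0.988]
contact_force: [-0.3, -0.2, 0.0]
opening: 0.002
[ 425.05498925 -256.14898621  338.66596289] [-3.14134004e+00 -2.57496769e-03  9.88070521e-01] [-0.54727013  0.04270739  1.73291721  0.00263735  1.36612992 -1.5358772 ]
[[ 0.55012916  0.83507073  0.00384461]
 [ 0.80606307 -0.53221127  0.25886966]
 [ 0.21822062 -0.13931275 -0.96590461]] [ -21.30783694 -546.23334733  375.27104184] [ 370.1287097  -220.63794786  503.96119168]
[[640.58340921 244.77667812]]
[ 536.24657684 -119.12391312] dp [176.  17.   9.] turn -1.0539647040548503
```

View pics/w1.png

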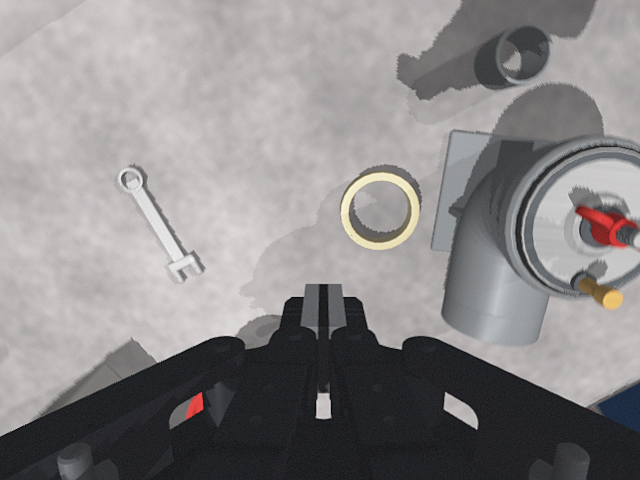

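```bash
python3 - <<'E'
import cv2
t=cv2.imread('pics/w1.png')[270:370,260:390]
cv2.imwrite('pics/w1c.png',cv2.resize(t,None,fx=6,fy=6,interpolation=cv2.INTER_CUBIC))
from h import *
P=vision.camera_params('wrist'); print(P['fx'],P['cx'],P['cy'])
s=monitor.sense(); y=s['tcp_rot'][2]
R=np.array([[np.cos(y),np.sin(y),0],[np.sin(y),-np.cos(y),0],[0,0,-1]])
for q in ([0,0,0],[7,11,0],[7,-11,0],[-7,11,0],[14.5,11,0],[14.5,11,-20],[7,11,-20],[7,11,-38],[14.5,11,-38]):
    print(q,proj('wrist',s['eef_pos']+R@np.array(q),P).round())
E
```

```text
403.90639873273284 323.04571511642644 238.20177821178507
[0, 0, 0] [[323. 285.]]
[7, 11, 0] [[339. 308.]]
[7, -11, 0] [[339. 261.]]
[-7, 11, 0] [[307. 308.]]
[14.5, 11, 0] [[356. 308.]]
[14.5, 11, -20] [[360. 329.]]
[7, 11, -20] [[341. 329.]]
[7, 11, -38] [[343. 354.]]
[14.5, 11, -38] [[364. 354.]]
```

View pics/w1c.png

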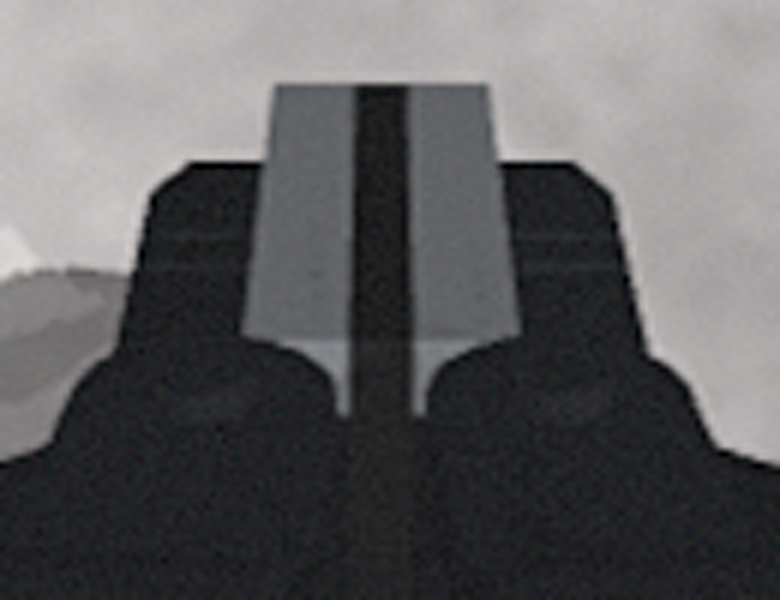

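```bash
python3 -m inch '[{"dp":[25,2,0],"angular":[0,0,-0.12],"fingers":255},{"dp":[55,5,0],"angular":[0,0,-0.24],"fingers":255},{"dp":[85,8,0],"angular":[0,0,-0.36],"fingers":255},{"dp":[115,11,0],"angular":[0,0,-0.48],"fingers":255},{"dp":[145,14,0],"angular":[0,0,-0.6],"fingers":255},{"dp":[176,17,0],"angular":[0,0,-0.72],"fingers":255},{"dp":[176,17,0],"angular":[0,0,-0.84],"fingers":255},{"dp":[176,17,0],"angular":[0,0,-0.96],"fingers":255},{"dp":[176,17,0],"angular":[0,0,-1.05],"fingers":255},{"dp":[176,17,0],"angular":[0,0,-1.05],"fingers":255}]'
cat >> h.py <<'E'
def toolR(s):
    from scipy.spatial.transform import Rotation as Q
    return Q.from_euler('xyz',s['tcp_rot']).as_matrix()
def shot(f):
    s=monitor.sense(); P=vision.camera_params('wrist'); p,d=vision.grab_frame('wrist'); cv2.imwrite('pics/'+f+'.png',p); np.save('pics/'+f+'.npy',d)
    print(s['clock'],s['eef_pos'].round(1),s['tcp_rot'].round(3)); return s,P,p,d
def w3(P,d,u,v):
    c,k=ray('wrist',u,v,P); return c+k*d[int(round(v)),int(round(u))]
E
python3 - <<'E'
from h import *
s,P,p,d=shot('w2'); R=toolR(s)
for v in range(262,340,6):
    print(v,[(R.T@(w3(P,d,u,v)-s['eef_pos'])).round(0).tolist() for u in (295,312,323,335)])
print(proj('wrist',[[548.5,-83.7,247],[586.8,-114.1,238]],P))
E
```

```text
clock: 2.57
eef_pos: [534.2, -125.0, 338.5]
tcp_rot: [-3.141, -0.0, 2.029]
contact_force: [-0.9, 0.5, -0.4]
opening: -0.001
2.5667 [ 534.2 -125.   338.5] [-3.141 -0.     2.029]
262 [[-22.0, 35.0, 137.0], [-9.0, 35.0, 137.0], [0.0, 35.0, 136.0], [9.0, 34.0, 135.0]]
268 [[-22.0, 40.0, 137.0], [-9.0, 40.0, 136.0], [0.0, 40.0, 136.0], [10.0, 40.0, 137.0]]
274 [[-22.0, 45.0, 137.0], [-9.0, 44.0, 132.0], [0.0, 45.0, 136.0], [10.0, 45.0, 137.0]]
280 [[-22.0, 51.0, 139.0], [-8.0, 45.0, 124.0], [0.0, 51.0, 138.0], [10.0, 50.0, 137.0]]
286 [[-23.0, 58.0, 143.0], [-4.0, -11.0, -30.0], [0.0, -11.0, -29.0], [5.0, -11.0, -28.0]]
292 [[-23.0, 64.0, 145.0], [-4.0, -11.0, -35.0], [0.0, -11.0, -35.0], [4.0, -11.0, -35.0]]
298 [[-10.0, -7.0, -31.0], [-4.0, -11.0, -39.0], [0.0, -11.0, -40.0], [4.0, -11.0, -40.0]]
304 [[-10.0, -7.0, -36.0], [-3.0, -11.0, -45.0], [0.0, -11.0, -46.0], [4.0, -11.0, -45.0]]
310 [[-9.0, -7.0, -41.0], [-3.0, -11.0, -50.0], [0.0, -11.0, -50.0], [4.0, -11.0, -50.0]]
316 [[-9.0, -7.0, -45.0], [-3.0, -11.0, -53.0], [0.0, -11.0, -53.0], [4.0, -11.0, -53.0]]
322 [[-9.0, -7.0, -50.0], [-3.0, -11.0, -57.0], [0.0, -11.0, -57.0], [4.0, -11.0, -57.0]]
328 [[-7.0, -13.0, -66.0], [-3.0, -10.0, -60.0], [0.0, -10.0, -60.0], [4.0, -10.0, -60.0]]
334 [[-7.0, -13.0, -69.0], [-3.0, -11.0, -65.0], [0.0, -9.0, -61.0], [3.0, -12.0, -67.0]]
[[368.24764138 277.55889635]
 [303.82875414 300.73841518]]
```

View pics/w2.png

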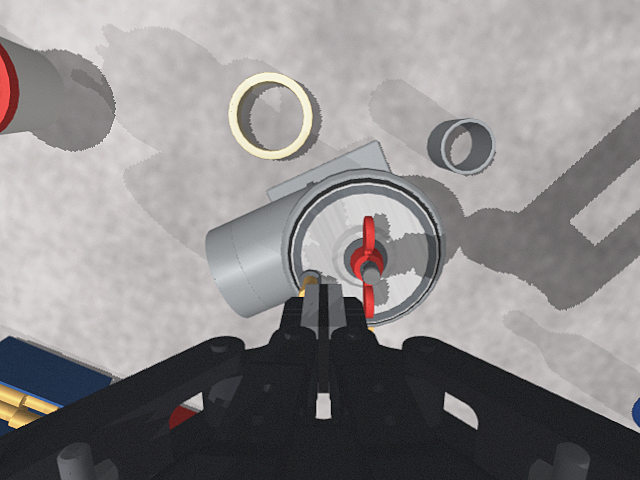

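```bash
python3 - <<'E'
from h import *
s=monitor.sense(); p,d=vision.grab_frame('side'); np.save('pics/s2.npy',d)
R=toolR(s)
for q in ([0,0,0],[0,0,-26]):
    u=proj('side',s['eef_pos']+R@np.array(q))[0]; print(u); cv2.circle(p,tuple(int(round(x)) for x in u),1,(0,255,0) if q[2]==0 else (255,0,255),-1)
c=p[120:270,240:440]
cv2.imwrite('pics/s2c.png',cv2.resize(c,None,fx=4,fy=4,interpolation=cv2.INTER_CUBIC))
E
```

```text
[331.78024106 163.16020792]
[331.91657528 156.26629071]
```

View pics/s2c.png

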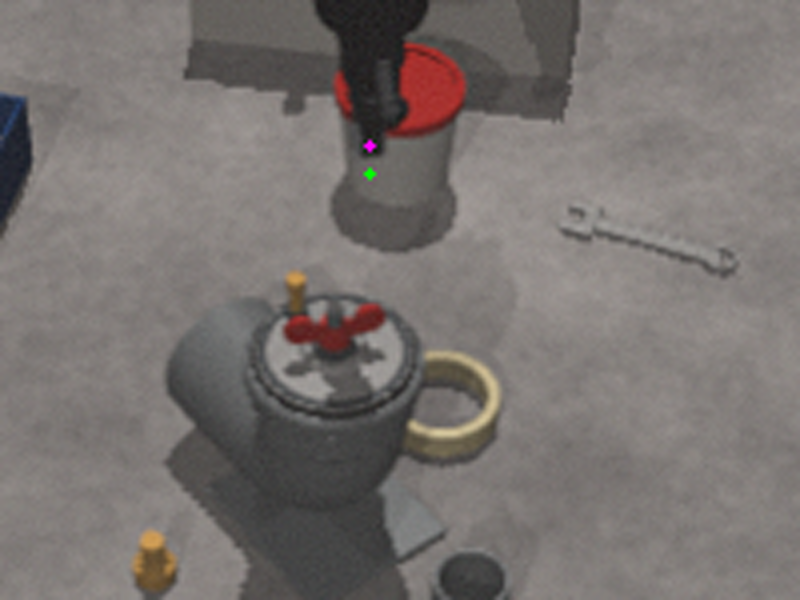

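```bash
python3 - <<'E'
from h import *
s=monitor.sense(); P=vision.camera_params('wrist'); R=toolR(s)
def at_y(u,v,y):
    c,k=ray('wrist',u,v,P); c=R.T@(c-s['eef_pos']);k=R.T@k; return (c+k*(y-c[1])/k[1]).round(1)
for u,v,y in [(306,284,-11),(341.5,284,-11),(292,297,-7),(356,297,-7),(285,303,-7),(362,303,-7),(281,328,-7),(367,328,-7)]: print(u,v,at_y(u,v,y))
d=np.load('pics/w2.npy')
# stud top, wing tops, nipple from depth
for n,u,v in [('stud',370,272),('wing far tip top',369,218),('wing far',369,228),('wing near',368,300),('plate',400,300),('plate2',330,230)]:
    print(n,w3(P,d,u,v).round(1))
m=cv2.imread('pics/w2.png')[190:340,270:450]; cv2.imwrite('pics/w2c.png',cv2.resize(m,None,fx=4,fy=4,interpolation=cv2.INTER_CUBIC))
E
```

```text
306 284 [ -6.1 -11.  -27.2]
341.5 284 [  6.9 -11.  -27.2]
292 297 [-11.1  -7.  -29.8]
356 297 [ 12.1  -7.  -29.8]
285 303 [-13.1  -7.  -35. ]
362 303 [ 13.8  -7.  -35. ]
281 328 [-12.7  -7.  -53.4]
367 328 [ 13.6  -7.  -53.4]
stud [544.5 -84.9 248.1]
wing far tip top [514.1 -99.6 233.1]
wing far [519.3 -97.8 239.6]
wing near [566.  -74.2 239.6]
plate [567.9 -39.4 201.3]
plate2 [ 540.  -116.1  202.2]
```

View pics/w2c.png

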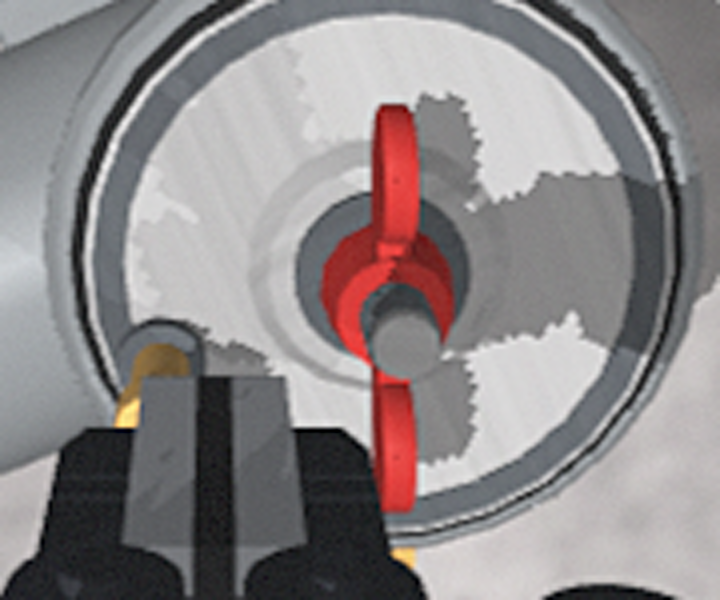

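```bash
python3 - <<'E'
from h import *
s=monitor.sense(); P=vision.camera_params('wrist'); R=toolR(s)
f=lambda x,y:(270+(x+.5)/4-.5,190+(y+.5)/4-.5)
for n,(x,y),z in [('stud',(403,346),247),('farwing top edge outer',(396,106),233),('nearwing end',(396,508),233),('far mid top',(396,150),239),('near mid top',(394,410),239),('plate L',(125,260),201),('nipfoot',(158,352),201)]:
    X=atz('wrist',*f(x,y),z,P); print(n,X.round(1))
a=atz('wrist',*f(396,150),239,P);b=atz('wrist',*f(394,410),239,P);print(np.degrees(np.arctan2(*(b-a)[[1,0]])))
E
```

```text
stud [547.3 -83.  247. ]
farwing top edge outer [ 513.1 -100.5  233. ]
nearwing end [579.8 -65.7 233. ]
far mid top [519.  -98.1 239. ]
near mid top [560.9 -76.7 239. ]
plate L [ 568.1 -127.8  201. ]
nipfoot [ 582.7 -113.7  201. ]
27.131550760642902
```

```bash
python3 -m inch '[{"dp":[0,4,30],"angular":[0,0,0],"fingers":255},{"dp":[0,4,60],"angular":[0,0,0],"fingers":255},{"dp":[0,4,90],"angular":[0,0,0],"fingers":255},{"dp":[0,4,112],"angular":[0,0,0],"fingers":255},{"dp":[0,4,121],"angular":[0,0,0],"fingers":255},{"dp":[5,4,121],"angular":[0,0,0],"fingers":255},{"dp":[10,4,121],"angular":[0,0,0],"fingers":255},{"dp":[13,4,121],"angular":[0,0,0],"fingers":255},{"dp":[15,4,121],"angular":[0,0,0],"fingers":255},{"dp":[17,4,121],"angular":[0,0,0],"fingers":255}]'
python3 - <<'E'
from h import *
s,P,p,d=shot('w3')
m=p[150:350,220:460]; cv2.imwrite('pics/w3c.png',cv2.resize(m,None,fx=3,fy=3,interpolation=cv2.INTER_CUBIC))
E
```

```text
clock: 3.5
eef_pos: [531.3, -107.2, 219.3]
tcp_rot: [3.14, 0.001, 2.028]
contact_force: [-0.8, -0.5, -0.4]
opening: 0.002
3.5 [ 531.3 -107.2  219.3] [3.140e+00 1.000e-03 2.028e+00]
```

View pics/w3c.png

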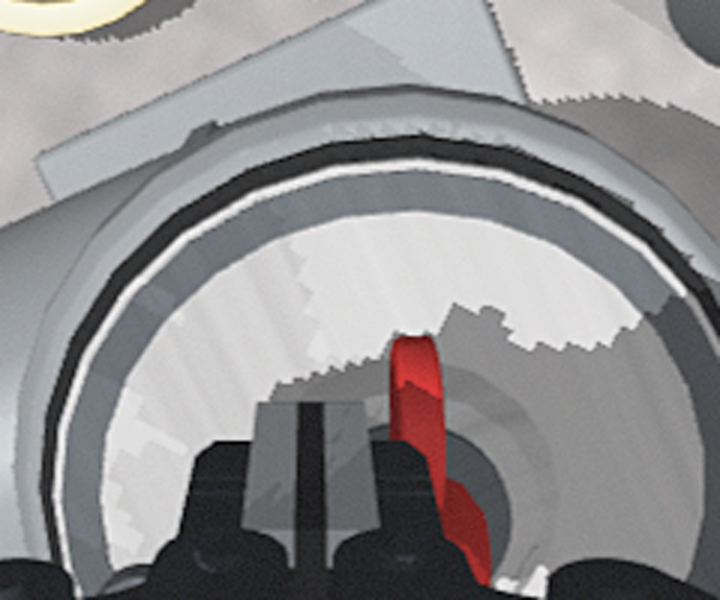

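```bash
python3 -m inch '[{"dp":[-7,0,0],"angular":[0,0,0],"fingers":255},{"dp":[-10,0,4],"angular":[0,0,0],"fingers":255},{"dp":[-10,0,8],"angular":[0,0,0],"fingers":255},{"dp":[-10,0,12],"angular":[0,0,0],"fingers":255},{"dp":[-10,0,15],"angular":[0,0,0],"fingers":255},{"dp":[-10,0,16],"angular":[0,0,0],"fingers":255}]'
python3 -m inch '[{"dp":[0,0,1],"angular":[0,0,0],"fingers":255},{"dp":[0,0,2],"angular":[0,0,0],"fingers":255},{"dp":[0,0,3],"angular":[0,0,0],"fingers":255}]'

```

```text
clock: 4.05
eef_pos: [534.5, -116.3, 200.9]
tcp_rot: [-3.14, -0.001, 2.028]
contact_force: [-0.3, -0.2, 0.2]
opening: 0.001
clock: 4.3
eef_pos: [535.1, -116.4, 198.9]
tcp_rot: [3.141, 0.0, 2.028]
contact_force: [-0.2, -0.1, 0.6]
opening: -0.002
```

```bash
python3 -m inch '[{"dp":[0,0,2],"angular":[0,0,0],"fingers":255},{"dp":[0,0,4],"angular":[0,0,0],"fingers":255},{"dp":[0,0,5],"angular":[0,0,0],"fingers":255}]'
python3 -m inch '[{"dp":[0,0,1],"angular":[0,0,0],"fingers":255},{"dp":[0,0,2],"angular":[0,0,0],"fingers":255},{"dp":[0,0,3],"angular":[0,0,0],"fingers":255}]'
python3 - <<'E'
from h import *
s,P,p,d=shot('w4')
m=p[150:350,220:460]; cv2.imwrite('pics/w4c.png',cv2.resize(m,None,fx=3,fy=3,interpolation=cv2.INTER_CUBIC))
p,d=vision.grab_frame('side');m=p[170:270,265:385]; cv2.imwrite('pics/s4c.png',cv2.resize(m,None,fx=6,fy=6,interpolation=cv2.INTER_CUBIC))
E
```

```text
clock: 4.55
eef_pos: [535.0, -116.4, 193.6]
tcp_rot: [-3.141, -0.0, 2.028]
contact_force: [-0.2, 0.1, 0.6]
opening: -0.0
clock: 4.8
eef_pos: [535.1, -116.4, 190.8]
tcp_rot: [3.142, 0.0, 2.028]
contact_force: [0.0, -0.7, 0.2]
opening: 0.001
4.8 [ 535.1 -116.4  190.8] [3.142 0.    2.028]
```

View pics/w4c.png

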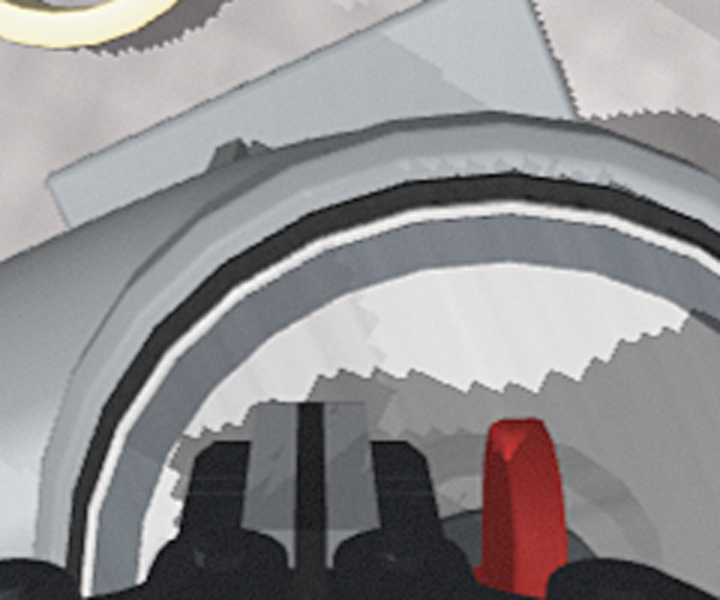

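View pics/s4c.png

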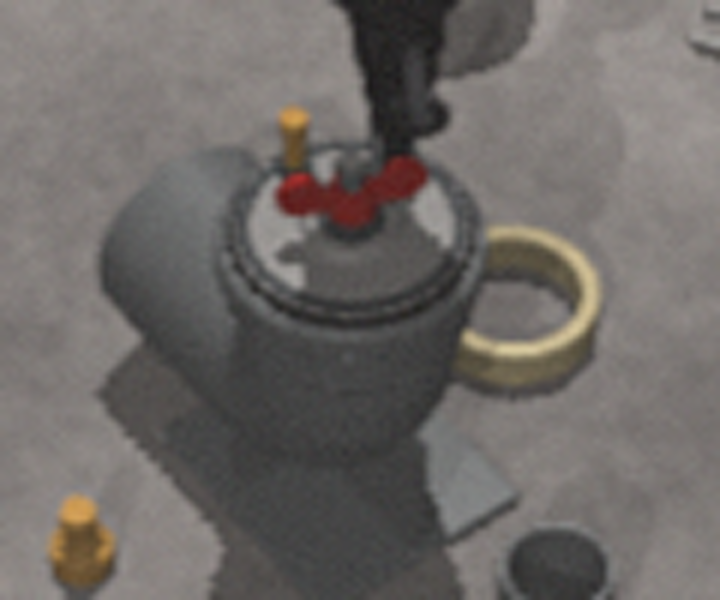

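```bash
cat > rows.py <<'E'
import numpy as np,sys,json
sx,sy,n,deg=map(float,sys.argv[1:5]); S=np.array([sx,sy])
for k in range(1,int(n)+1):
    a=np.radians(k*deg); R=np.array([[np.cos(a),-np.sin(a)],[np.sin(a),np.cos(a)]])
    print((S-R@S).round(1).tolist(),round(a,3))
E
python3 rows.py 16.5 26 12 6
```

```text
[2.8, -1.6] 0.105
[5.8, -2.9] 0.209
[8.8, -3.8] 0.314
[12.0, -4.5] 0.419
[15.2, -4.8] 0.524
[18.4, -4.7] 0.628
[21.6, -4.4] 0.733
[24.8, -3.7] 0.838
[27.8, -2.6] 0.942
[30.8, -1.3] 1.047
[33.5, 0.4] 1.152
[36.1, 2.3] 1.257
```

```bash
python3 -m inch '[{"dp":[3,0,0],"angular":[0,0,0],"fingers":255},{"dp":[6,0,0],"angular":[0,0,0],"fingers":255},{"dp":[7.5,0,0],"angular":[0,0,0],"fingers":255},{"dp":[7.5,0,0],"angular":[0,0,0],"fingers":255}]'
```

```text
clock: 5.23
eef_pos: [531.5, -109.3, 190.9]
tcp_rot: [-3.142, -0.0, 2.028]
contact_force: [-0.1, -0.7, 1.0]
opening: -0.003
```

```bash
python3 -m inch '[{"dp":[2.8,-1.6,0],"angular":[0,0,0.105],"fingers":255},{"dp":[5.8,-2.9,0],"angular":[0,0,0.209],"fingers":255},{"dp":[8.8,-3.8,0],"angular":[0,0,0.314],"fingers":255},{"dp":[12,-4.5,0],"angular":[0,0,0.419],"fingers":255},{"dp":[15.2,-4.8,0],"angular":[0,0,0.524],"fingers":255}]'
python3 - <<'E'
from h import *
s,P,p,d=shot('w5')
m=p[150:350,220:460]; cv2.imwrite('pics/w5c.png',cv2.resize(m,None,fx=3,fy=3,interpolation=cv2.INTER_CUBIC))
E
```

```text
clock: 5.65
eef_pos: [520.5, -98.1, 190.9]
tcp_rot: [-3.142, 0.0, 1.499]
contact_force: [-0.7, -0.6, 0.2]
opening: -0.001
5.65 [520.5 -98.1 190.9] [-3.142  0.     1.499]
```

View pics/w5c.png

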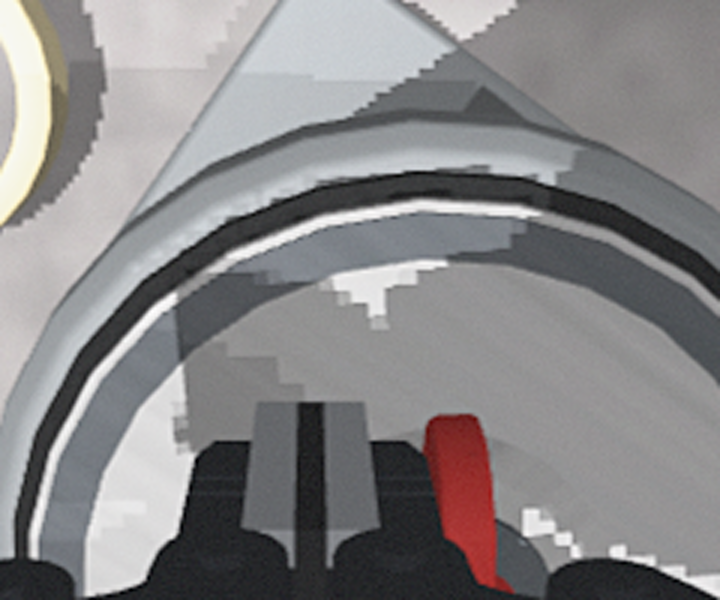

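The wing is moving ahead of the finger, and the bend hasn't shifted. I'll continue the arc.

```bash
python3 -m inch '[{"dp":[2.8,-1.6,0],"angular":[0,0,0.105],"fingers":255},{"dp":[5.8,-2.9,0],"angular":[0,0,0.209],"fingers":255},{"dp":[8.8,-3.8,0],"angular":[0,0,0.314],"fingers":255},{"dp":[12,-4.5,0],"angular":[0,0,0.419],"fingers":255},{"dp":[15.2,-4.8,0],"angular":[0,0,0.524],"fingers":255},{"dp":[18.4,-4.7,0],"angular":[0,0,0.628],"fingers":255},{"dp":[21.6,-4.4,0],"angular":[0,0,0.733],"fingers":255},{"dp":[24.8,-3.7,0],"angular":[0,0,0.838],"fingers":255},{"dp":[27.8,-2.6,0],"angular":[0,0,0.942],"fingers":255},{"dp":[30.8,-1.3,0],"angular":[0,0,1.047],"fingers":255},{"dp":[33.5,0.4,0],"angular":[0,0,1.152],"fingers":255},{"dp":[36.1,2.3,0],"angular":[0,0,1.257],"fingers":255}]'
cat > pose.py <<'E'
from h import *
S=np.array([547.3,-83.2]); s=monitor.sense(); R=toolR(s)
o=R.T@np.array([*S-s['eef_pos'][:2],0]); y=s['tcp_rot'][2]
print('S in tool',o[:2].round(1),'wing ang',np.degrees(y)+90,'F',np.hypot(*s['contact_force'][:2]).round(2),'q6',s['qpos'][5].round(2),'tz',s['wrist_torque'].round(2))
E
python3 pose.py
```

```text
clock: 6.7
eef_pos: [525.1, -62.1, 190.7]
tcp_rot: [-3.141, 0.001, 0.245]
contact_force: [-1.1, -0.6, -0.5]
opening: -0.004
S in tool [16.5 25.8] wing ang 104.02204654955366 F 1.23 q6 -0.37 tz [-0.07  0.21 -0.05]
```

Tracking is accurate: the axis sits at [16.5, 25.8] in the tool frame. I'll continue.

```bash
python3 -m inch '[{"dp":[2.8,-1.6,0],"angular":[0,0,0.105],"fingers":255},{"dp":[5.8,-2.9,0],"angular":[0,0,0.209],"fingers":255},{"dp":[8.8,-3.8,0],"angular":[0,0,0.314],"fingers":255},{"dp":[12,-4.5,0],"angular":[0,0,0.419],"fingers":255},{"dp":[15.2,-4.8,0],"angular":[0,0,0.524],"fingers":255},{"dp":[18.4,-4.7,0],"angular":[0,0,0.628],"fingers":255},{"dp":[21.6,-4.4,0],"angular":[0,0,0.733],"fingers":255},{"dp":[24.8,-3.7,0],"angular":[0,0,0.838],"fingers":255},{"dp":[27.8,-2.6,0],"angular":[0,0,0.942],"fingers":255},{"dp":[30.8,-1.3,0],"angular":[0,0,1.047],"fingers":255},{"dp":[33.5,0.4,0],"angular":[0,0,1.152],"fingers":255},{"dp":[36.1,2.3,0],"angular":[0,0,1.257],"fingers":255}]'
python3 pose.py
python3 - <<'E'
from h import *
s,P,p,d=shot('w6')
m=p[150:350,220:460]; cv2.imwrite('pics/w6c.png',cv2.resize(m,None,fx=3,fy=3,interpolation=cv2.INTER_CUBIC))
E
```

```text
clock: 7.7
eef_pos: [560.8, -55.5, 190.7]
tcp_rot: [3.141, 0.001, -1.012]
contact_force: [-1.1, 1.1, -0.8]
opening: 0.005
S in tool [16.4 26.1] wing ang 31.998023096820894 F 1.56 q6 0.91 tz [0.12 0.19 0.03]
7.7 [560.8 -55.5 190.7] [ 3.141e+00  1.000e-03 -1.012e+00]
```

View pics/w6c.png

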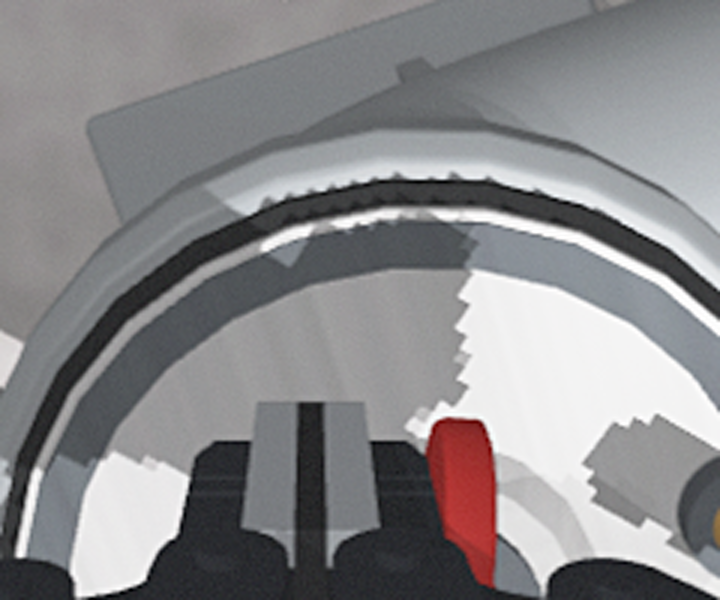

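```bash
python3 -m inch '[{"dp":[2.8,-1.6,0],"angular":[0,0,0.105],"fingers":255},{"dp":[5.8,-2.9,0],"angular":[0,0,0.209],"fingers":255},{"dp":[8.8,-3.8,0],"angular":[0,0,0.314],"fingers":255},{"dp":[12,-4.5,0],"angular":[0,0,0.419],"fingers":255},{"dp":[15.2,-4.8,0],"angular":[0,0,0.524],"fingers":255},{"dp":[18.4,-4.7,0],"angular":[0,0,0.628],"fingers":255},{"dp":[21.6,-4.4,0],"angular":[0,0,0.733],"fingers":255},{"dp":[24.8,-3.7,0],"angular":[0,0,0.838],"fingers":255},{"dp":[24.8,-3.7,0],"angular":[0,0,0.838],"fingers":255}]'
python3 pose.py
python3 - <<'E'
from h import *
s,P,p,d=shot('w7')
m=p[150:350,220:460]; cv2.imwrite('pics/w7c.png',cv2.resize(m,None,fx=3,fy=3,interpolation=cv2.INTER_CUBIC))
p,d=vision.grab_frame('side');m=p[170:270,265:385]; cv2.imwrite('pics/s7c.png',cv2.resize(m,None,fx=6,fy=6,interpolation=cv2.INTER_CUBIC))
E
```

```text
clock: 8.5
eef_pos: [577.4, -74.9, 190.8]
tcp_rot: [-3.142, 0.0, -1.849]
contact_force: [0.2, -0.2, -0.8]
opening: -0.002
S in tool [16.2 26.7] wing ang -15.921607139061834 F 0.25 q6 1.72 tz [ 0.02 -0.01  0.01]
8.5 [577.4 -74.9 190.8] [-3.142  0.    -1.849]
```

View pics/w7c.png

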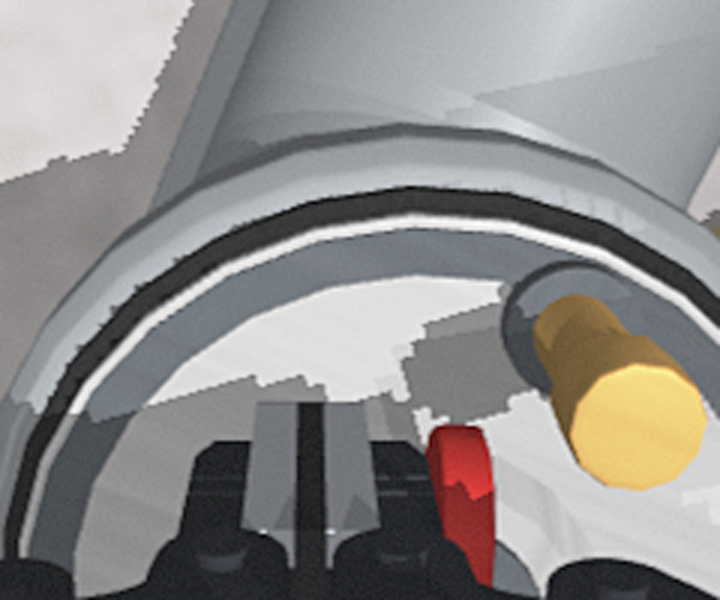

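View pics/s7c.png

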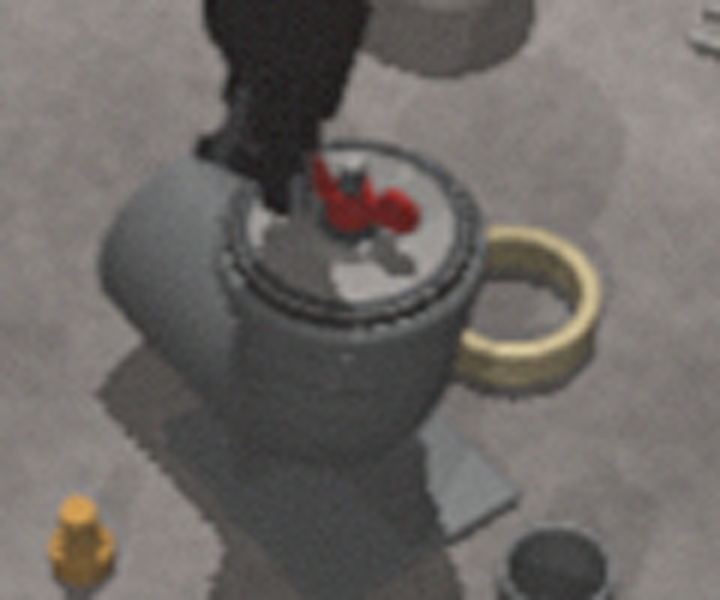

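```bash
python3 -m inch '[{"dp":[-5,0,0],"angular":[0,0,0],"fingers":255},{"dp":[-8,0,-10],"angular":[0,0,0],"fingers":255},{"dp":[-8,0,-35],"angular":[0,0,0],"fingers":255},{"dp":[-8,0,-60],"angular":[0,0,0],"fingers":255},{"dp":[0,8,-70],"angular":[0,0,-0.12],"fingers":255},{"dp":[8,18,-70],"angular":[0,0,-0.24],"fingers":255},{"dp":[16,28,-70],"angular":[0,0,-0.36],"fingers":255},{"dp":[24,38,-70],"angular":[0,0,-0.48],"fingers":255},{"dp":[32,48,-70],"angular":[0,0,-0.6],"fingers":255},{"dp":[40,53,-70],"angular":[0,0,-0.72],"fingers":255},{"dp":[40,53,-70],"angular":[0,0,-0.84],"fingers":255},{"dp":[40,53,-70],"angular":[0,0,-0.96],"fingers":255}]'
python3 -m inch '[{"dp":[0,0,0],"angular":[0,0,-0.12],"fingers":255},{"dp":[0,0,0],"angular":[0,0,-0.24],"fingers":255},{"dp":[0,0,0],"angular":[0,0,-0.36],"fingers":255},{"dp":[0,0,0],"angular":[0,0,-0.48],"fingers":255},{"dp":[0,0,0],"angular":[0,0,-0.6],"fingers":255},{"dp":[0,0,0],"angular":[0,0,-0.72],"fingers":255},{"dp":[0,0,0],"angular":[0,0,-0.84],"fingers":255},{"dp":[0,0,0],"angular":[0,0,-0.96],"fingers":255},{"dp":[0,0,0],"angular":[0,0,-1.08],"fingers":255},{"dp":[0,0,0],"angular":[0,0,-1.2],"fingers":255},{"dp":[0,0,0],"angular":[0,0,-1.32],"fingers":255},{"dp":[0,0,0],"angular":[0,0,-1.44],"fingers":255}]'
python3 -m inch '[{"dp":[0,0,0],"angular":[0,0,-0.12],"fingers":255},{"dp":[0,0,0],"angular":[0,0,-0.24],"fingers":255},{"dp":[0,0,0],"angular":[0,0,-0.36],"fingers":255},{"dp":[0,0,0],"angular":[0,0,-0.48],"fingers":255},{"dp":[0,0,0],"angular":[0,0,-0.6],"fingers":255},{"dp":[0,0,0],"angular":[0,0,-0.74],"fingers":255},{"dp":[0,0,0],"angular":[0,0,-0.74],"fingers":255},{"dp":[0,0,0],"angular":[0,0,-0.74],"fingers":255}]'
python3 pose.py
python3 - <<'E'
from h import *
s,P,p,d=shot('w8'); cv2.imwrite('pics/w8c.png',cv2.resize(p[150:350,220:460],None,fx=3,fy=3,interpolation=cv2.INTER_CUBIC))
E
```

```text
clock: 9.6
eef_pos: [515.3, -98.6, 262.0]
tcp_rot: [-3.141, -0.001, -0.88]
contact_force: [-0.1, -0.4, -0.3]
opening: 0.002
clock: 10.6
eef_pos: [515.7, -98.2, 261.8]
tcp_rot: [3.141, -0.001, 0.561]
contact_force: [-0.3, -0.4, 0.2]
opening: 0.002
clock: 11.27
eef_pos: [515.6, -98.4, 261.5]
tcp_rot: [3.141, -0.0, 1.291]
contact_force: [0.1, -0.3, -0.4]
opening: 0.002
S in tool [23.3 26.2] wing ang 163.98518606033795 F 0.32 q6 -1.48 tz [-0.04 -0.05  0.01]
11.2667 [515.6 -98.4 261.5] [ 3.141 -0.     1.291]
```

View pics/w8c.png

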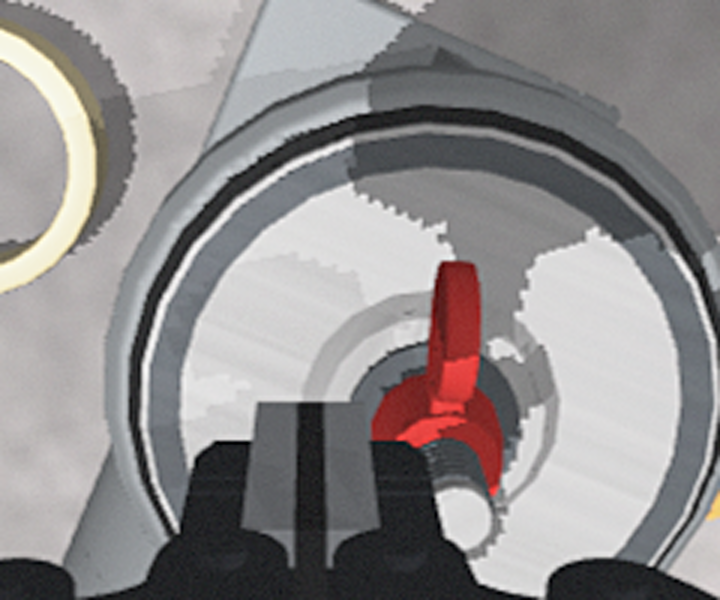

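```bash
python3 - <<'E'
from h import *
s=monitor.sense();P=vision.camera_params('wrist');d=np.load('pics/w8.npy')
for u,v in [(371,276),(371,280),(372,273),(370,278),(376,322),(400,290),(340,240)]: print(w3(P,d,u,v).round(1))
E
python3 -m inch '[{"dp":[0,0,25],"angular":[0,0,0],"fingers":255},{"dp":[0,0,50],"angular":[0,0,0],"fingers":255},{"dp":[0,0,65],"angular":[0,0,0],"fingers":255},{"dp":[0,0,71],"angular":[0,0,0],"fingers":255},{"dp":[3,0,71],"angular":[0,0,0],"fingers":255},{"dp":[6,0,71],"angular":[0,0,0],"fingers":255},{"dp":[7,0,71],"angular":[0,0,0],"fingers":255},{"dp":[7,0,71],"angular":[0,0,0],"fingers":255}]'; python3 pose.py
```

```text
[526.9 -76.7 237.5]
[529.8 -77.2 235.3]
[525.4 -75.9 237.8]
[528.1 -77.5 236.7]
[546.6 -80.5 247.7]
[552.4 -62.  206.1]
[514.4 -87.8 202.1]
clock: 11.98
eef_pos: [518.3, -91.7, 191.1]
tcp_rot: [3.14, -0.0, 1.292]
contact_force: [-0.1, -0.7, -0.0]
opening: -0.004
S in tool [16.2 25.6] wing ang 164.0243671541815 F 0.72 q6 -1.47 tz [ 0.01 -0.04  0.01]
```

```bash
python3 -m inch '[{"dp":[2.8,-1.6,0],"angular":[0,0,0.105],"fingers":255},{"dp":[5.8,-2.9,0],"angular":[0,0,0.209],"fingers":255},{"dp":[8.8,-3.8,0],"angular":[0,0,0.314],"fingers":255},{"dp":[12,-4.5,0],"angular":[0,0,0.419],"fingers":255},{"dp":[15.2,-4.8,0],"angular":[0,0,0.524],"fingers":255},{"dp":[18.4,-4.7,0],"angular":[0,0,0.628],"fingers":255},{"dp":[21.6,-4.4,0],"angular":[0,0,0.733],"fingers":255},{"dp":[24.8,-3.7,0],"angular":[0,0,0.838],"fingers":255},{"dp":[27.8,-2.6,0],"angular":[0,0,0.942],"fingers":255},{"dp":[30.8,-1.3,0],"angular":[0,0,1.047],"fingers":255},{"dp":[33.5,0.4,0],"angular":[0,0,1.152],"fingers":255},{"dp":[36.1,2.3,0],"angular":[0,0,1.257],"fingers":255}]'; python3 pose.py
python3 -m inch '[{"dp":[2.8,-1.6,0],"angular":[0,0,0.105],"fingers":255},{"dp":[5.8,-2.9,0],"angular":[0,0,0.209],"fingers":255},{"dp":[8.8,-3.8,0],"angular":[0,0,0.314],"fingers":255},{"dp":[12,-4.5,0],"angular":[0,0,0.419],"fingers":255},{"dp":[15.2,-4.8,0],"angular":[0,0,0.524],"fingers":255}]'; python3 pose.py; python3 rows.py 16.3 26 5 3
```

```text
clock: 12.98
eef_pos: [529.6, -57.8, 190.6]
tcp_rot: [3.141, -0.0, 0.03]
contact_force: [-0.7, -0.0, -1.1]
opening: -0.001
S in tool [16.9 26. ] wing ang 91.69805507809892 F 0.73 q6 -0.14 tz [-0.04  0.19 -0.  ]
clock: 13.4
eef_pos: [544.6, -52.4, 190.6]
tcp_rot: [-3.141, -0.0, -0.494]
contact_force: [-1.5, 0.1, -1.7]
opening: -0.002
S in tool [17.  25.9] wing ang 61.67743750033858 F 1.48 q6 0.4 tz [0.05 0.19 0.03]
[1.4, -0.8] 0.052
[2.8, -1.6] 0.105
[4.3, -2.2] 0.157
[5.8, -2.8] 0.209
[7.3, -3.3] 0.262
```

```bash
for i in 1; do python3 -m inch '[{"dp":[1.4,-0.8,0],"angular":[0,0,0.052],"fingers":255},{"dp":[2.8,-1.6,0],"angular":[0,0,0.105],"fingers":255},{"dp":[4.3,-2.2,0],"angular":[0,0,0.157],"fingers":255},{"dp":[5.8,-2.8,0],"angular":[0,0,0.209],"fingers":255},{"dp":[7.3,-3.3,0],"angular":[0,0,0.262],"fingers":255}]'; python3 pose.py; done
python3 -m inch '[{"dp":[1.4,-0.8,0],"angular":[0,0,0.052],"fingers":255},{"dp":[2.8,-1.6,0],"angular":[0,0,0.105],"fingers":255},{"dp":[4.3,-2.2,0],"angular":[0,0,0.157],"fingers":255}]'; python3 pose.py
python3 - <<'E'
from h import *
s,P,p,d=shot('w9'); cv2.imwrite('pics/w9c.png',cv2.resize(p[150:350,220:460],None,fx=3,fy=3,interpolation=cv2.INTER_CUBIC))
E
```

```text
clock: 13.82
eef_pos: [552.6, -52.9, 190.6]
tcp_rot: [-3.141, -0.0, -0.754]
contact_force: [0.0, 0.5, -1.7]
opening: -0.003
S in tool [16.8 25.7] wing ang 46.80902569720178 F 0.55 q6 0.66 tz [ 0.12  0.14 -0.04]
clock: 14.07
eef_pos: [557.3, -54.2, 190.6]
tcp_rot: [-3.141, -0.0, -0.911]
contact_force: [-0.7, 1.0, -1.0]
opening: -0.004
S in tool [16.8 25.6] wing ang 37.81246772892028 F 1.21 q6 0.81 tz [ 0.14  0.13 -0.01]
14.0667 [557.3 -54.2 190.6] [-3.141 -0.    -0.911]
```

View pics/w9c.png

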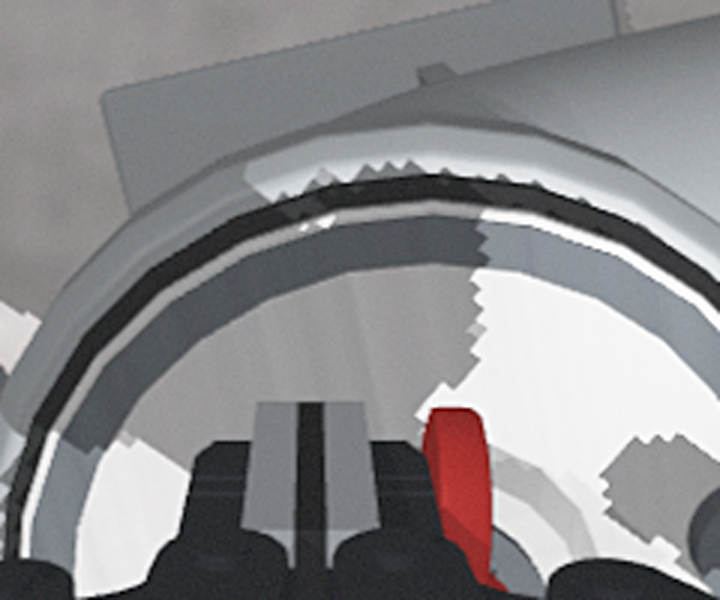

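```bash
python3 -m inch '[{"dp":[1.4,-0.8,0],"angular":[0,0,0.052],"fingers":255},{"dp":[2.8,-1.6,0],"angular":[0,0,0.105],"fingers":255},{"dp":[4.3,-2.2,0],"angular":[0,0,0.157],"fingers":255}]'; python3 pose.py
```

```text
clock: 14.37
eef_pos: [561.7, -56.3, 190.5]
tcp_rot: [-3.141, -0.0, -1.066]
contact_force: [-1.3, 0.3, -0.9]
opening: -0.0
S in tool [16.6 25.6] wing ang 28.895399102570828 F 1.31 q6 0.96 tz [ 0.13  0.13 -0.05]
```

```bash
python3 -m inch '[{"dp":[1.4,-0.8,0],"angular":[0,0,0.052],"fingers":255},{"dp":[2.8,-1.6,0],"angular":[0,0,0.105],"fingers":255}]'; python3 pose.py
```

```text
clock: 14.53
eef_pos: [564.4, -58.0, 190.5]
tcp_rot: [-3.141, -0.0, -1.171]
contact_force: [-1.1, 0.8, -0.3]
opening: -0.001
S in tool [16.6 25.6] wing ang 22.882146739054747 F 1.4 q6 1.07 tz [ 0.1   0.1  -0.04]
```

```bash
python3 -m inch '[{"dp":[1.4,-0.8,0],"angular":[0,0,0.052],"fingers":255},{"dp":[2.8,-1.6,0],"angular":[0,0,0.105],"fingers":255}]'; python3 pose.py
```

```text
clock: 14.7
eef_pos: [566.9, -59.9, 190.5]
tcp_rot: [-3.141, 0.0, -1.276]
contact_force: [-0.4, 0.7, -0.3]
opening: -0.004
S in tool [16.6 25.6] wing ang 16.867281041310292 F 0.85 q6 1.17 tz [ 0.13  0.18 -0.04]
```

```bash
python3 -m inch '[{"dp":[1.4,-0.8,0],"angular":[0,0,0.052],"fingers":255},{"dp":[2.8,-1.6,0],"angular":[0,0,0.105],"fingers":255}]'; python3 pose.py
```

```text
clock: 14.87
eef_pos: [569.3, -62.1, 190.5]
tcp_rot: [-3.141, 0.0, -1.381]
contact_force: [-0.0, 0.8, 0.4]
opening: -0.002
S in tool [16.6 25.6] wing ang 10.85156935909454 F 0.78 q6 1.27 tz [0.17 0.12 0.  ]
```

```bash
python3 -m inch '[{"dp":[1.4,-0.8,0],"angular":[0,0,0.052],"fingers":255},{"dp":[2.8,-1.6,0],"angular":[0,0,0.105],"fingers":255}]'; python3 pose.py
```

```text
clock: 15.03
eef_pos: [571.4, -64.6, 190.5]
tcp_rot: [-3.141, 0.0, -1.486]
contact_force: [-1.1, 1.1, -1.1]
opening: -0.002
S in tool [16.5 25.6] wing ang 4.834151603554702 F 1.59 q6 1.37 tz [ 0.13  0.12 -0.03]
```

```bash
python3 -m inch '[{"dp":[1.4,-0.8,0],"angular":[0,0,0.052],"fingers":255},{"dp":[2.8,-1.6,0],"angular":[0,0,0.105],"fingers":255}]'; python3 pose.py
```

```text
clock: 15.2
eef_pos: [573.3, -67.2, 190.5]
tcp_rot: [-3.141, 0.0, -1.591]
contact_force: [-0.9, 2.0, -0.8]
opening: -0.001
S in tool [16.5 25.7] wing ang -1.1836219421822989 F 2.17 q6 1.47 tz [ 0.18  0.05 -0.04]
```

```bash
python3 -m inch '[{"dp":[1.4,-0.8,0],"angular":[0,0,0.052],"fingers":255},{"dp":[2.8,-1.6,0],"angular":[0,0,0.105],"fingers":255}]'; python3 pose.py
```

```text
clock: 15.37
eef_pos: [574.9, -70.1, 190.6]
tcp_rot: [-3.141, 0.0, -1.696]
contact_force: [0.3, 0.6, 0.3]
opening: 0.001
S in tool [16.5 25.7] wing ang -7.197975936222804 F 0.68 q6 1.57 tz [ 0.21  0.1  -0.02]
```

```bash
python3 -m inch '[{"dp":[1.4,-0.8,0],"angular":[0,0,0.052],"fingers":255},{"dp":[2.8,-1.6,0],"angular":[0,0,0.105],"fingers":255}]'; python3 pose.py
```

```text
clock: 15.53
eef_pos: [576.1, -73.0, 190.6]
tcp_rot: [-3.141, 0.0, -1.801]
contact_force: [-0.0, 1.3, -0.0]
opening: 0.002
S in tool [16.5 25.8] wing ang -13.212613264492973 F 1.26 q6 1.67 tz [0.21 0.04 0.  ]
```

```bash
python3 -m inch '[{"dp":[1.4,-0.8,0],"angular":[0,0,0.052],"fingers":255},{"dp":[2.8,-1.6,0],"angular":[0,0,0.105],"fingers":255}]'; python3 pose.py
python3 - <<'E'
from h import *
s,P,p,d=shot('w10'); cv2.imwrite('pics/w10c.png',cv2.resize(p[150:350,220:460],None,fx=3,fy=3,interpolation=cv2.INTER_CUBIC))
E
```

```text
clock: 15.7
eef_pos: [577.1, -76.1, 190.6]
tcp_rot: [-3.141, 0.0, -1.906]
contact_force: [-0.7, 1.8, 0.5]
opening: 0.001
S in tool [16.5 25.8] wing ang -19.2312541121007 F 1.95 q6 1.77 tz [ 0.21  0.09 -0.01]
15.7 [577.1 -76.1 190.6] [-3.141  0.    -1.906]
```

View pics/w10c.png

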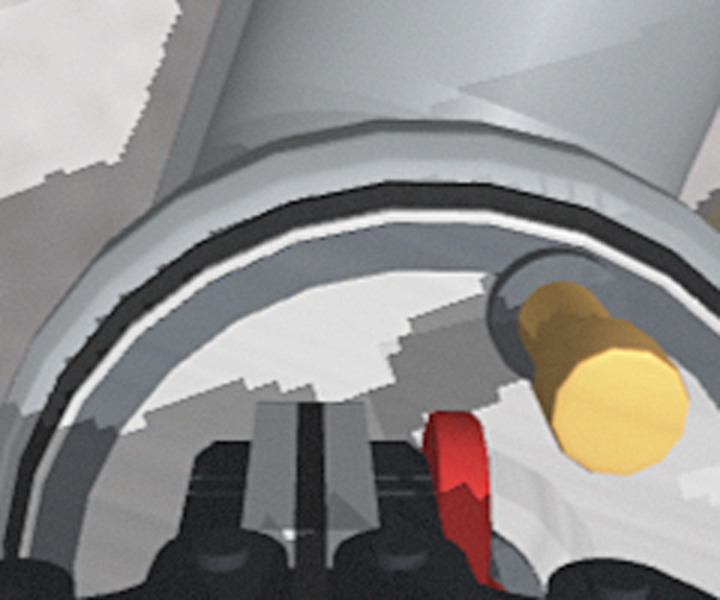

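```bash
python3 -m inch '[{"dp":[-5,0,0],"angular":[0,0,0],"fingers":255},{"dp":[-8,0,-10],"angular":[0,0,0],"fingers":255},{"dp":[-8,0,-35],"angular":[0,0,0],"fingers":255},{"dp":[-8,0,-60],"angular":[0,0,0],"fingers":255},{"dp":[0,8,-70],"angular":[0,0,-0.12],"fingers":255},{"dp":[8,18,-70],"angular":[0,0,-0.24],"fingers":255},{"dp":[16,28,-70],"angular":[0,0,-0.36],"fingers":255},{"dp":[24,38,-70],"angular":[0,0,-0.48],"fingers":255},{"dp":[32,48,-70],"angular":[0,0,-0.6],"fingers":255},{"dp":[40,52,-70],"angular":[0,0,-0.72],"fingers":255},{"dp":[40,52,-70],"angular":[0,0,-0.84],"fingers":255},{"dp":[40,52,-70],"angular":[0,0,-0.96],"fingers":255}]'
python3 -m inch '[{"dp":[0,0,0],"angular":[0,0,-0.12],"fingers":255},{"dp":[0,0,0],"angular":[0,0,-0.24],"fingers":255},{"dp":[0,0,0],"angular":[0,0,-0.36],"fingers":255},{"dp":[0,0,0],"angular":[0,0,-0.48],"fingers":255},{"dp":[0,0,0],"angular":[0,0,-0.6],"fingers":255},{"dp":[0,0,0],"angular":[0,0,-0.72],"fingers":255},{"dp":[0,0,0],"angular":[0,0,-0.84],"fingers":255},{"dp":[0,0,0],"angular":[0,0,-0.96],"fingers":255},{"dp":[0,0,0],"angular":[0,0,-1.08],"fingers":255},{"dp":[0,0,0],"angular":[0,0,-1.2],"fingers":255},{"dp":[0,0,0],"angular":[0,0,-1.32],"fingers":255},{"dp":[0,0,0],"angular":[0,0,-1.44],"fingers":255}]'
python3 -m inch '[{"dp":[0,0,0],"angular":[0,0,-0.12],"fingers":255},{"dp":[0,0,0],"angular":[0,0,-0.24],"fingers":255},{"dp":[0,0,0],"angular":[0,0,-0.36],"fingers":255},{"dp":[0,0,0],"angular":[0,0,-0.48],"fingers":255},{"dp":[0,0,0],"angular":[0,0,-0.6],"fingers":255},{"dp":[0,0,0],"angular":[0,0,-0.74],"fingers":255},{"dp":[0,0,0],"angular":[0,0,-0.74],"fingers":255},{"dp":[0,0,0],"angular":[0,0,-0.74],"fingers":255}]'
python3 pose.py
python3 - <<'E'
from h import *
s,P,p,d=shot('w11'); cv2.imwrite('pics/w11c.png',cv2.resize(p[150:350,220:460],None,fx=3,fy=3,interpolation=cv2.INTER_CUBIC))
for u,v in [(371,276),(371,280),(372,273),(370,278),(372,270),(376,322),(340,240)]: print(w3(P,d,u,v).round(1))
E
```

```text
clock: 16.75
eef_pos: [514.6, -97.0, 261.2]
tcp_rot: [-3.141, -0.001, -0.937]
contact_force: [0.7, 0.5, 0.4]
opening: -0.001
clock: 17.75
eef_pos: [515.0, -96.6, 261.0]
tcp_rot: [3.141, -0.001, 0.503]
contact_force: [0.6, 0.4, 0.8]
opening: 0.001
clock: 18.42
eef_pos: [514.9, -96.8, 260.7]
tcp_rot: [3.141, -0.0, 1.234]
contact_force: [0.1, 0.7, -0.8]
opening: 0.005
S in tool [23.5 26.1] wing ang 160.70298382905327 F 0.75 q6 -1.42 tz [-0.02 -0.    0.02]
18.4167 [514.9 -96.8 260.7] [ 3.141 -0.     1.234]
[528.2 -75.7 234.6]
[531.1 -76.4 232.7]
[526.3 -74.8 236. ]
[528.8 -76.5 235.3]
[524.6 -74.3 236.7]
[546.2 -80.5 248.1]
[514.2 -86.  201.9]
```

View pics/w11c.png

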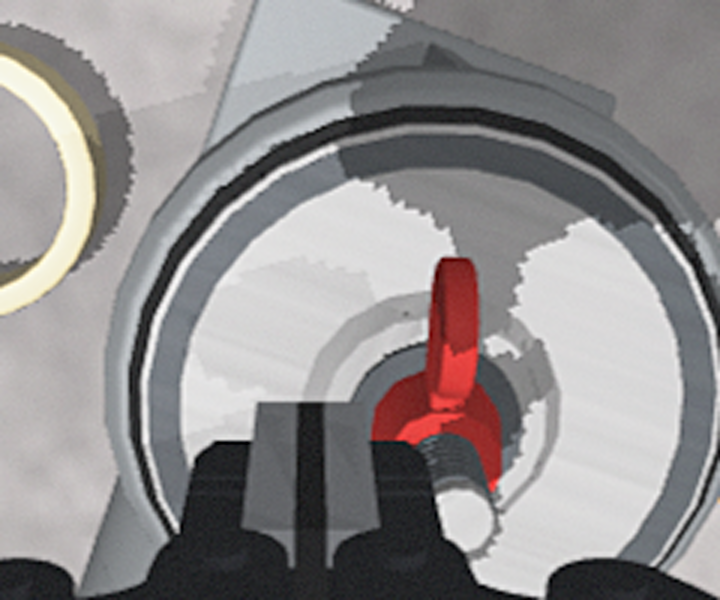

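```bash
python3 -m inch '[{"dp":[0,0,25],"angular":[0,0,0],"fingers":255},{"dp":[0,0,50],"angular":[0,0,0],"fingers":255},{"dp":[0,0,64],"angular":[0,0,0],"fingers":255},{"dp":[0,0,70],"angular":[0,0,0],"fingers":255},{"dp":[3,0,70],"angular":[0,0,0],"fingers":255},{"dp":[6,0,70],"angular":[0,0,0],"fingers":255},{"dp":[7,0,70],"angular":[0,0,0],"fingers":255},{"dp":[7,0,70],"angular":[0,0,0],"fingers":255}]'; python3 pose.py
```

```text
clock: 19.13
eef_pos: [517.8, -90.2, 191.1]
tcp_rot: [3.14, -0.0, 1.235]
contact_force: [-0.5, 0.4, 0.1]
opening: 0.0
S in tool [16.3 25.5] wing ang 160.75563265649262 F 0.66 q6 -1.41 tz [-0.    0.02 -0.03]
```

```bash
python3 -m inch '[{"dp":[1.4,-0.8,0],"angular":[0,0,0.052],"fingers":255},{"dp":[2.8,-1.6,0],"angular":[0,0,0.105],"fingers":255},{"dp":[4.3,-2.2,0],"angular":[0,0,0.157],"fingers":255}]'; python3 pose.py
```

```text
clock: 19.38
eef_pos: [516.8, -85.7, 190.8]
tcp_rot: [3.14, -0.0, 1.075]
contact_force: [-0.2, -1.0, 0.8]
opening: 0.004
S in tool [16.7 25.7] wing ang 151.60314993133997 F 1.02 q6 -1.24 tz [-0.12  0.02 -0.03]
```

```bash
python3 -m inch '[{"dp":[1.4,-0.8,0],"angular":[0,0,0.052],"fingers":255},{"dp":[2.8,-1.6,0],"angular":[0,0,0.105],"fingers":255},{"dp":[4.3,-2.2,0],"angular":[0,0,0.157],"fingers":255}]'; python3 pose.py
```

```text
clock: 19.63
eef_pos: [516.7, -80.9, 190.8]
tcp_rot: [3.14, -0.0, 0.918]
contact_force: [-0.7, -0.4, 0.6]
opening: 0.002
S in tool [16.7 25.7] wing ang 142.6102471583241 F 0.82 q6 -1.08 tz [-0.08  0.07  0.  ]
```

```bash
python3 -m inch '[{"dp":[1.4,-0.8,0],"angular":[0,0,0.052],"fingers":255},{"dp":[2.8,-1.6,0],"angular":[0,0,0.105],"fingers":255}]'; python3 pose.py
```

```text
clock: 19.8
eef_pos: [516.7, -78.2, 190.7]
tcp_rot: [3.14, 0.001, 0.814]
contact_force: [-3.7, -5.4, 2.8]
opening: -0.002
S in tool [17.4 25.7] wing ang 136.61532476431694 F 6.54 q6 -0.96 tz [-0.77  0.54  0.01]
```

```bash
python3 -m inch '[{"dp":[1.4,-0.8,0],"angular":[0,0,0.052],"fingers":255},{"dp":[2.8,-1.6,0],"angular":[0,0,0.105],"fingers":255}]'; python3 pose.py
```

```text
clock: 19.97
eef_pos: [517.2, -75.3, 191.0]
tcp_rot: [3.14, 0.001, 0.709]
contact_force: [-4.6, -4.4, 4.7]
opening: 0.002
S in tool [17.7 25.6] wing ang 130.60151270444732 F 6.38 q6 -0.85 tz [-0.66  0.71  0.  ]
```

The force jumped at a wing angle of about 138°, which is the stop. I'll back off along tool -x and inspect.

```bash
python3 -m inch '[{"dp":[-4,1,0],"angular":[0,0,0],"fingers":255},{"dp":[-10,1,0],"angular":[0,0,0],"fingers":255},{"dp":[-10,1,-20],"angular":[0,0,0],"fingers":255},{"dp":[-10,1,-50],"angular":[0,0,0],"fingers":255},{"dp":[-10,1,-75],"angular":[0,0,0],"fingers":255},{"dp":[-10,1,-75],"angular":[0,0,0],"fingers":255}]'; python3 pose.py
python3 - <<'E'
from h import *
s,P,p,d=shot('w12'); cv2.imwrite('pics/w12c.png',cv2.resize(p[150:350,220:460],None,fx=3,fy=3,interpolation=cv2.INTER_CUBIC))
p,d=vision.grab_frame('side');m=p[170:270,265:385]; cv2.imwrite('pics/s12c.png',cv2.resize(m,None,fx=6,fy=6,interpolation=cv2.INTER_CUBIC))
E
```

```text
clock: 20.47
eef_pos: [513.3, -82.3, 270.2]
tcp_rot: [3.135, -0.006, 0.712]
contact_force: [0.8, -0.4, 1.0]
opening: -0.005
S in tool [25.2 22.9] wing ang 130.81643697379678 F 0.91 q6 -0.87 tz [ 0.01 -0.03  0.  ]
20.4667 [513.3 -82.3 270.2] [ 3.135 -0.006  0.712]
```

View pics/w12c.png

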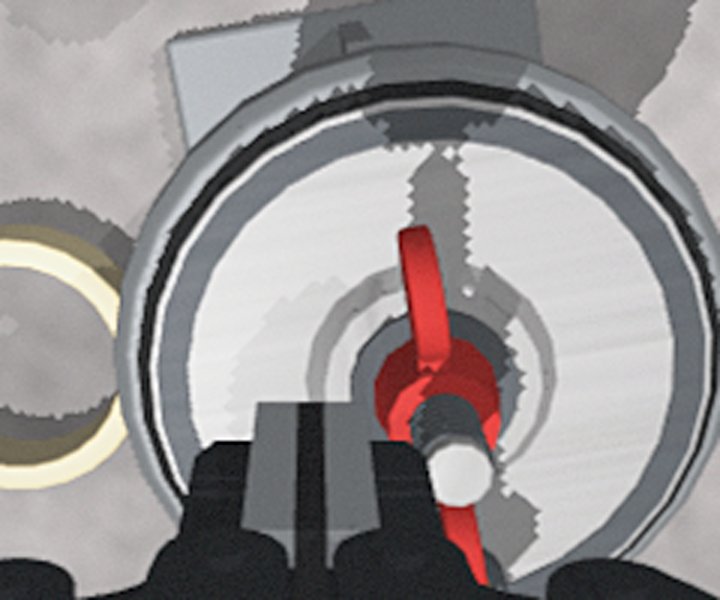

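View pics/s12c.png

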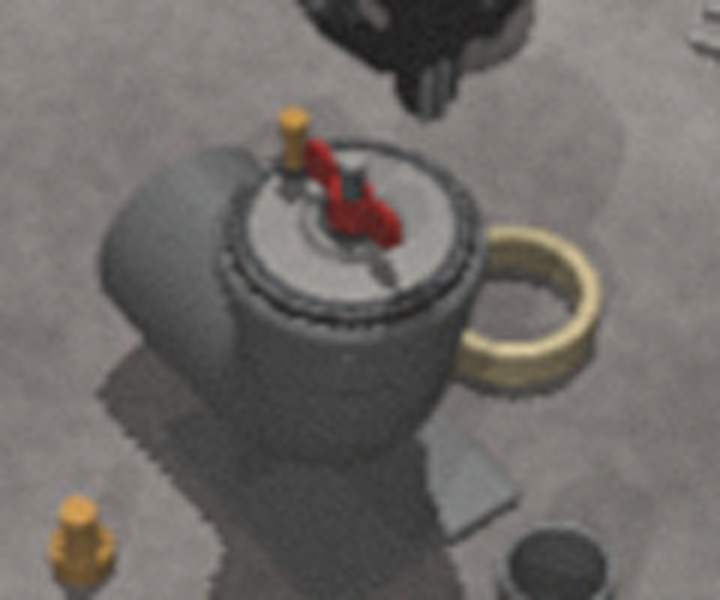

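```bash
python3 - <<'E'
from h import *
s=monitor.sense();P=vision.camera_params('wrist');d=np.load('pics/w12.npy')
f=lambda x,y:(220+(x+.5)/3-.5,150+(y+.5)/3-.5)
for n,x,y in [('tip',418,234),('top1',430,330),('top2',428,320),('top3',431,345),('stud',460,475)]:
    u,v=f(x,y); print(n,w3(P,d,u,v).round(1))
st=atz('wrist',*f(460,474),247,P); print('stud',st.round(1))
a=atz('wrist',*f(418,240),232,P); b=atz('wrist',*f(431,345),235.5,P); c=atz('wrist',*f(476,565),232,P); print(a,b,c)
for q in (a-st,b-st,a-c): print(np.degrees(np.arctan2(q[1],q[0])))
E
```

```text
tip [515.7 -57.8 223.2]
top1 [526.8 -68.1 231.7]
top2 [525.5 -67.  231.2]
top3 [529.4 -70.3 229.7]
stud [544.7 -81.8 242.8]
stud [542.9 -80.6 247. ]
[514.40430837 -57.47276053 232.        ] [527.62654582 -69.25494291 235.5       ] [563.45752113 -95.89624708 232.        ]
140.91084165086863
143.34684106695195
141.92832573524623
```

```bash
python3 -m inch '[{"dp":[-30,-10,-20],"angular":[0,0,0],"fingers":255},{"dp":[-60,-20,-40],"angular":[0,0,0],"fingers":255},{"dp":[-60,-20,-40],"angular":[0,0,0],"fingers":255},{"dp":[-60,-20,-40],"angular":[0,0,0],"fingers":255},{"dp":[-60,-20,-40],"angular":[0,0,0],"fingers":255}]'; python3 pose.py
python3 - <<'E'
from h import *
s,P,p,d=shot('w13'); cv2.imwrite('pics/w13c.png',cv2.resize(p[100:350,220:540],None,fx=2.5,fy=2.5,interpolation=cv2.INTER_CUBIC))
import pickle; pickle.dump(P,open('pics/P13','wb'))
p,d=vision.grab_frame('side'); cv2.imwrite('pics/side13.png',p)
a=cv2.imread('pics/side0.png')
# registration of bend body patch side view
def reg(a,b,x0,x1,y0,y1):
    A=cv2.cvtColor(a,6)[y0:y1,x0:x1].astype(np.float32);B=cv2.cvtColor(b,6)[y0:y1,x0:x1].astype(np.float32)
    return cv2.phaseCorrelate(A,B,cv2.createHanningWindow((x1-x0,y1-y0),cv2.CV_32F))
print(reg(a,p,275,365,215,265), 'ref tape', reg(a,p,340,370,200,240),'outlet',reg(a,p,278,325,185,245),'ref nothing',reg(a,p,380,440,160,200))
t,_=vision.grab_frame('top'); cv2.imwrite('pics/top13.png',t); b=cv2.imread('pics/top0.png')
print('top outlet',reg(b,t,352,405,180,240),'tape',reg(b,t,375,420,240,285),'mouth',reg(b,t,320,385,200,275))
cv2.imwrite('pics/top13c.png',cv2.resize(t[180:280,300:420],None,fx=6,fy=6,interpolation=cv2.INTER_CUBIC))
E
```

```text
clock: 20.98
eef_pos: [452.0, -105.6, 304.0]
tcp_rot: [-3.141, -0.0, 0.711]
contact_force: [-0.2, 0.3, 1.0]
opening: -0.004
S in tool [86.9 45.2] wing ang 130.7307350696004 F 0.29 q6 -0.94 tz [-0.   -0.03 -0.03]
20.9833 [ 452.  -105.6  304. ] [-3.141 -0.     0.711]
((0.00644982775759928, -0.05250013538796239), 0.9002989707522923) ref tape ((-0.1313963529213904, 0.05507407639531792), 0.9817131769657135) outlet ((0.11324702563275224, -0.032903199140235984), 0.6858335289690229) ref nothing ((-0.08030934295763004, -0.052760518092135555), 0.9448603761196136)
top outlet ((0.05924752098615471, -0.26157068801405714), 0.8620881716410319) tape ((10.39028263861938, 2.890822157032833), -0.1733044426529496) mouth ((0.2900890750441647, 0.41618309684112376), 0.2556465286678738)
```

View pics/w13c.png

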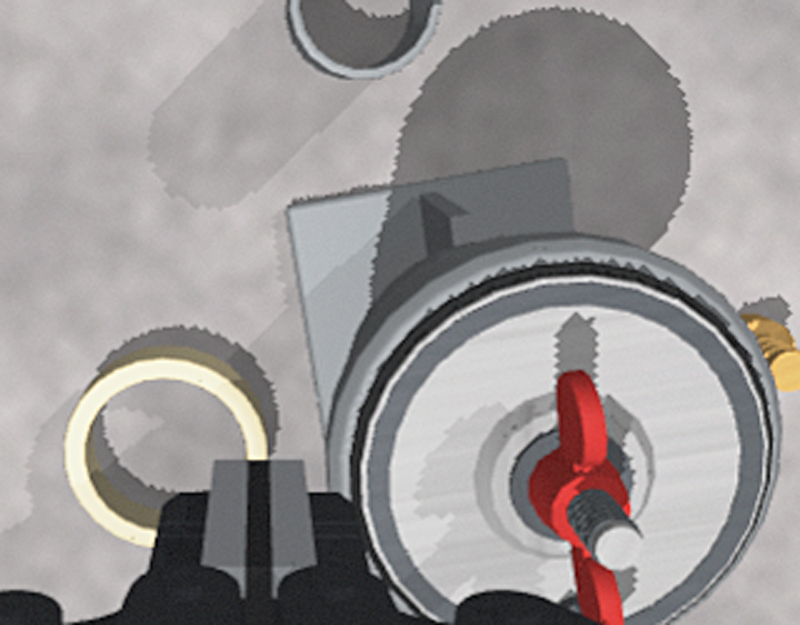

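View pics/top13c.png

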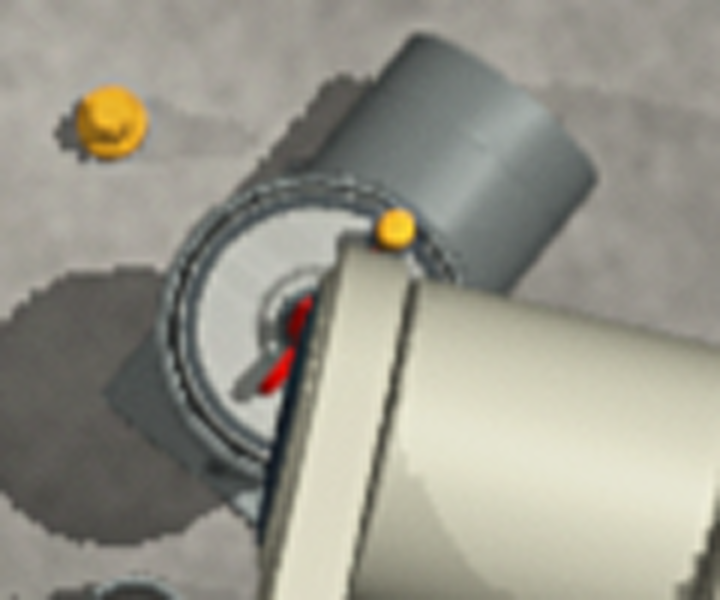

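```bash
python3 - <<'E'
from h import *
import pickle; P=pickle.load(open('pics/P13','rb')); d=np.load('pics/w13.npy')
f=lambda x,y:(220+(x+.5)/2.5-.5,100+(y+.5)/2.5-.5)
p=cv2.imread('pics/w13.png')
st=atz('wrist',*f(616,548),247,P); print('stud',st.round(1))
# red points in 3D via depth
hsv=cv2.cvtColor(p,cv2.COLOR_BGR2HSV); m=((hsv[...,0]<8)|(hsv[...,0]>172))&(hsv[...,1]>150)&(d>0)
v,u=np.nonzero(m); k=(u>400)&(u<500)&(v>230)&(v<360); X=np.array([w3(P,d,a,b) for a,b in zip(u[k],v[k])])
X=X[(abs(X[:,0]-547)<45)&(abs(X[:,1]+83)<45)&(X[:,2]>205)&(X[:,2]<245)]
r=np.hypot(X[:,0]-st[0],X[:,1]-st[1]); 
print('n',len(X),'z pct',np.percentile(X[:,2],[1,50,95,99]))
for sgn,nm in ((1,'far'),(-1,'near')):
    W=X[(r>20)&(r<37)&(sgn*(X[:,1]+83)>0)]; 
    c=W.mean(0); q=(c-st)[:2]; print(nm,len(W),c.round(1),np.degrees(np.arctan2(q[1],q[0])), 'ztop',np.percentile(W[:,2],[90,97,100]))
    top=W[W[:,2]>np.percentile(W[:,2],80)]; q=(top.mean(0)-st)[:2]; print('  top',np.degrees(np.arctan2(q[1],q[0])),top.mean(0).round(1))
E
```

```text
stud [546.4 -83.  247. ]
n 1718 z pct [210.37060692 226.05454067 236.21043348 236.91092619]
far 468 [523.6 -65.4 230.7] 142.359267415161 ztop [236.11733197 236.69476922 237.17659894]
  top 140.3332534786352 [526.3 -66.3 236.2]
near 222 [564.9 -99.5 230.8] -41.715336241793196 ztop [236.49998093 237.21005606 237.84655518]
  top -39.28772014691857 [565.7 -98.8 236.6]
```

Height (top 236.5 mm, 236 at home), wing direction (about 141°, along the bend's x axis) and the force jump all indicate the stop. The bend hasn't moved. I'll do one gentle confirming push, squared to the wing.

```bash
python3 - <<'E'
from h import *
s=monitor.sense();R=toolR(s); ph=np.radians(141.3);u=np.array([np.cos(ph),np.sin(ph)]);t=np.array([-u[1],u[0]])
T=np.array([547,-83.1])+26*u+23*t
print((R.T@(np.array([*T,260])-s['eef_pos'])).round(1),(R.T@(np.array([*T,191])-s['eef_pos'])).round(1),s['tcp_rot'][2]-np.radians(51.3))
E
```

```text
[59.  23.8 43.6] [ 59.   23.9 112.6] -0.18369609097928608
```

```bash
python3 -m inch '[{"dp":[20,8,15],"angular":[0,0,-0.1],"fingers":255},{"dp":[40,16,30],"angular":[0,0,-0.184],"fingers":255},{"dp":[59,24,44],"angular":[0,0,-0.184],"fingers":255},{"dp":[59,24,44],"angular":[0,0,-0.184],"fingers":255},{"dp":[59,24,70],"angular":[0,0,-0.184],"fingers":255},{"dp":[59,24,95],"angular":[0,0,-0.184],"fingers":255},{"dp":[59,24,109],"angular":[0,0,-0.184],"fingers":255},{"dp":[59,24,113],"angular":[0,0,-0.184],"fingers":255},{"dp":[62,24,113],"angular":[0,0,-0.184],"fingers":255},{"dp":[64,24,113],"angular":[0,0,-0.184],"fingers":255},{"dp":[64,24,113],"angular":[0,0,-0.184],"fingers":255}]'; python3 pose.py
```

```text
clock: 22.05
eef_pos: [517.4, -82.0, 193.0]
tcp_rot: [3.14, -0.001, 0.895]
contact_force: [0.8, 0.6, -0.3]
opening: -0.001
S in tool [17.7 24.1] wing ang 141.29107253866408 F 1.03 q6 -1.06 tz [-0.03  0.01 -0.01]
```

```bash
python3 -m inch '[{"dp":[0.7,0,0],"angular":[0,0,0],"fingers":255},{"dp":[0.7,0,0],"angular":[0,0,0],"fingers":255}]'; python3 pose.py
```

```text
clock: 22.22
eef_pos: [517.3, -81.6, 192.8]
tcp_rot: [3.14, -0.001, 0.895]
contact_force: [-0.2, -1.1, -0.4]
opening: -0.001
S in tool [17.5 24.5] wing ang 141.28746688736615 F 1.08 q6 -1.05 tz [ 0.01 -0.03  0.02]
```

```bash
python3 -m inch '[{"dp":[0.7,0,0],"angular":[0,0,0],"fingers":255},{"dp":[0.7,0,0],"angular":[0,0,0],"fingers":255}]'; python3 pose.py
```

```text
clock: 22.38
eef_pos: [517.3, -81.0, 192.3]
tcp_rot: [3.141, -0.0, 0.895]
contact_force: [-0.1, -0.8, 0.1]
opening: 0.002
S in tool [17.1 24.8] wing ang 141.28011677878447 F 0.77 q6 -1.05 tz [-0.04  0.   -0.  ]
```

```bash
python3 -m inch '[{"dp":[0.6,0,0],"angular":[0,0,0],"fingers":255},{"dp":[0.6,0,0],"angular":[0,0,0],"fingers":255}]'; python3 pose.py
```

```text
clock: 22.55
eef_pos: [517.5, -80.6, 192.0]
tcp_rot: [3.141, -0.0, 0.895]
contact_force: [-0.4, -1.0, 0.2]
opening: 0.001
S in tool [16.6 24.9] wing ang 141.2790017767591 F 1.13 q6 -1.05 tz [ 0.01 -0.02 -0.03]
```

```bash
python3 -m inch '[{"dp":[0.5,0,0],"angular":[0,0,0],"fingers":255},{"dp":[0.5,0,0],"angular":[0,0,0],"fingers":255}]'; python3 pose.py
```

```text
clock: 22.72
eef_pos: [517.7, -80.3, 191.9]
tcp_rot: [-3.142, 0.0, 0.895]
contact_force: [-0.0, -2.2, 0.8]
opening: 0.005
S in tool [16.3 24.9] wing ang 141.28076386284542 F 2.21 q6 -1.05 tz [-0.05  0.07  0.01]
```

```bash
python3 -m inch '[{"dp":[0.5,0,0],"angular":[0,0,0],"fingers":255},{"dp":[0.5,0,0],"angular":[0,0,0],"fingers":255}]'; python3 pose.py
```

```text
clock: 22.88
eef_pos: [517.7, -80.1, 191.8]
tcp_rot: [-3.141, 0.001, 0.895]
contact_force: [-2.8, -3.1, 2.1]
opening: -0.001
S in tool [16.1 25. ] wing ang 141.2881579749909 F 4.17 q6 -1.05 tz [-0.39  0.35 -0.01]
```

The wing is stiff against the stop: about 3–4 N after only 0.3 mm of travel. I'll back off, clear the area and take a last look.

```bash
python3 -m inch '[{"dp":[-3,0,0],"angular":[0,0,0],"fingers":255},{"dp":[-9,0,0],"angular":[0,0,0],"fingers":255},{"dp":[-10,0,-20],"angular":[0,0,0],"fingers":255},{"dp":[-10,0,-50],"angular":[0,0,0],"fingers":255},{"dp":[-10,0,-80],"angular":[0,0,0],"fingers":255},{"dp":[-40,-20,-110],"angular":[0,0,0],"fingers":255},{"dp":[-75,-40,-120],"angular":[0,0,0],"fingers":255},{"dp":[-110,-60,-120],"angular":[0,0,0],"fingers":255},{"dp":[-110,-60,-120],"angular":[0,0,0],"fingers":255},{"dp":[-110,-60,-120],"angular":[0,0,0],"fingers":255}]'
python3 - <<'E'
from h import *
p,d=vision.grab_frame('side'); cv2.imwrite('pics/side14.png',p); a=cv2.imread('pics/side0.png')
def reg(a,b,x0,x1,y0,y1):
    A=cv2.cvtColor(a,6)[y0:y1,x0:x1].astype(np.float32);B=cv2.cvtColor(b,6)[y0:y1,x0:x1].astype(np.float32)
    return cv2.phaseCorrelate(A,B,cv2.createHanningWindow((x1-x0,y1-y0),cv2.CV_32F))
print(reg(a,p,275,365,215,265),reg(a,p,340,370,200,240))
t,_=vision.grab_frame('top'); cv2.imwrite('pics/v14.png',np.hstack([cv2.resize(p[170:270,265:385],None,fx=3.3,fy=3.3),cv2.resize(t[180:280,300:420],None,fx=3.3,fy=3.3)]))
E
```

```text
clock: 23.72
eef_pos: [401.0, -128.8, 312.5]
tcp_rot: [3.14, -0.001, 0.893]
contact_force: [-0.4, 0.3, 0.2]
opening: 0.0
((-0.0010994516651336994, -0.014097057688708503), 0.9308262816535102) ((-0.20019199972755253, -0.008733300045854264), 0.9302634286880493)
```

View pics/v14.png

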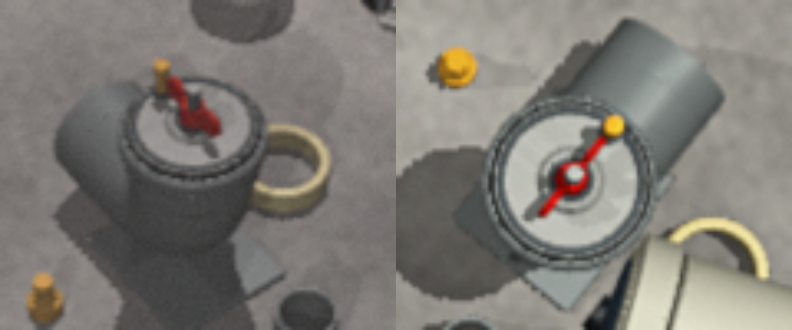

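The nut is home with its wings in line with the nipple. The bend and the other things are where they were, and the arm is clear.

```bash
python3 -c "
from rig import sign_off
print(sign_off())"
```

```text
the job is handed in; nothing more can be done
None
```

I ran the red wing nut down to its hard stop with the shut fingertip, in three clockwise strokes totalling about 425°. I backed off each time before swinging round for the next stroke, and handed in after about 24 s of the 64 s.

**Last checks**
- **Stop:** a gentle confirming push met a stiff stop, reaching about 3–4 N after 0.3 mm of travel.
- **Height:** the wing tops measured about 236.5 mm, against 236 mm when home.
- **Direction:** the wings lie at about 141°, in line with the bend's x axis.
- **Bend:** in the side view it shifted less than 0.1 px from the first picture, under 0.5 mm.
- **Surroundings:** the other objects in view are where they were, and the arm was clear of everything.

**What did not go as intended**
- **Extra push:** when the nut first reached the stop, I had already queued one more small push. The fingertip pressed the wing with about 6.5 N for roughly 0.2 s before I backed off. The pictures show no effect from it.
- **Fingertip offset:** the pictures show the shut fingertips about 27 mm behind the reported TCP. I set the working height from the pictures instead, at a TCP height of about 191 mm.

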